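# Change the mill roll on the run-out stand

## Task

Change the rolls over on the run-out stand: first take the short grooved roll off the two V-rests and lay it in the empty wooden saddle, then slide the moving rest along the bed until its carriage is fully home against the stop, and then lay the long plain roll across the two rests, a neck lying down in each V. The brush left across the bed is in the carriage's way; lay it flat on the free desk top, bristles up, clear of the stand. Set the rolls down gently without dropping them, and leave the bottle, the bench block and the cutters where they are.

Things in the scene. Friction and masses are not known exactly. Their poses are not given: they have to be found in the camera images.
- stand: Low grey run-out stand, fixed: bed 78 mm wide (x), 236 mm long (y, -128 to +108 mm), z up. Origin on the desk, under the point midway between the rests with the carriage home. Ways on top at z = 24 mm. Fixed V-rest at y = +70 mm, moving rest on the -y side, stop block (60 x 18 mm, top z = 36 mm) at y = -97 to -115 mm; dial gauge behind (+x).
- fixed_rest (a point): In the V of the fixed rest, on the axis of a neck lying there, 70.7 mm above the desk, in the middle of the plate; axes as the stand's. Both rests are alike: upright steel plates 10 mm thick (y), 56 mm wide (x), with a 90 degree V notch open to the top; V bottom 12.7 mm below this point, tops of the horns 4.3 mm above it.
- gauge (a point): Plunger tip of the dial gauge, drawn back behind the bed and fixed to the stand: 55 mm from the rests' axis, 71 mm above the desk. Its dial, 42 mm across, lies flat 41 mm behind the tip; its post, 36 mm nearer +y than the dial, is 93 mm high. Axes as the stand's. The foot of the post juts out behind the bed: in the stand's frame x = 34 to 119 mm, y = 60 to 104 mm, 16 mm high.
- seat (a point): Where the middle of the plain roll's axis belongs: midway between the rests with the carriage home, 70.7 mm above the desk; axes as the stand's, y along the bed. The grooved roll starts with its axis at the same height, about 26 mm nearer the fixed rest (+y).
- moving_rest (a point): In the V of the moving rest, like the point of the fixed rest, 70.7 mm above the desk; axes as the stand's. The plate is solid from the V bottom down to its carriage, a dark block 64 mm wide, 48 mm long (y), top 33.7 mm below this point. The 10 mm plate can be pinched from above or pushed on its face.
- carriage (a joint): Travel of the carriage from its inner end, m: 0 = rests 80 mm apart (centre to centre), grows as the carriage slides along the stand's -y, 0.060 = home against the stop, rests 140 mm apart. It takes about 4 N to slide and stays where it is left.
- grooved_roll: The short steel roll with a row of V grooves round its barrel: barrel 34 mm in diameter and 60 mm long, at either end a neck 18 mm in diameter and 30 mm long (120 mm overall), about 0.5 kg. Origin on its axis at mid-length, y along the axis; it may be turned any way about that axis. It starts lying on the two rests.
- plain_roll: The long plain steel roll: smooth barrel 34 mm in diameter and 110 mm long, at either end a neck 18 mm in diameter and 30 mm long (170 mm overall), about 0.8 kg. Origin on its axis at mid-length, y along the axis. It starts lying in one of the two wooden saddles, its axis 59.6 mm above the desk.
- saddle_empty: The wooden saddle that is empty at the start, fixed to the desk: foot board 66 (x) x 76 (y) x 12 mm, on it a block 30 mm wide (x) and 66 mm long (y) with a wide 120 degree V groove along y in its top; groove bottom at z = 40 mm, edges at z = 48 mm. Origin on the desk under its middle, z up.
- saddle_empty_seat (a point): Point above the middle of the empty saddle where the middle of a roll's axis lies when the 34 mm barrel rests in the groove: 59.6 mm above the desk, axes as the saddle's, y along the groove.
- saddle_plain: The wooden saddle, alike, fixed, that holds the plain roll at the start. Origin on the desk under its middle, groove along y.
- bottle: Bystander: small clear bottle with a tall black cap, standing, 37 mm across and 93 mm high; origin under its middle.
- cutters: Bystander: red-handled flush cutters lying flat near the desk's front edge, 38 (x) x 122 (y) x 10 mm high; origin under their middle.
- brush: Wooden brush, brass bristles up, 151 mm long (y): wooden back 26 mm wide (x) and 16 mm high, bristles 21 mm wide up to 32 mm, on the middle 96 mm. Origin under its middle, z up. Starts lying across the ways (its underside at z = 24 mm) between carriage and stop, its ends jutting out beyond the bed.
- brush_top (a point): Middle of the top of the brush's wooden back, 16 mm above its underside. Desk to lay it on: where x is 0.38 to 0.72 m and y within 0.36 m either side, only the things listed here stand on the desk; small clutter lies outside.
- block: Bystander: flat square steel bench block, 98 (x) x 111 (y) x 20 mm high; origin under its middle.
Mind the look-alikes: they are no part of the job. What is shaped like the grooved_roll but purple is not meant.

How it is judged:
By the outcome, as a careful person would: the job done as asked, in the order asked, and still so for the second after the job is handed in, with the robot touching nothing.
It also fails if it takes over 72 s, if anything falls off the work surface, if the arm or the gripper's body presses on something with over 40 N, if the wrist force passes 120 N, or if a joint passes its speed limit or range.

## Robot

A 6-joint arm with a two-finger parallel gripper is mounted at the origin on a cart in front of the work surface, level with it; the furniture and walls round the work are solid. World frame = base frame: x ahead of the robot, y to its left, z up, the work surface at z = 0. Lengths are in m, angles in rad, forces in N, time in s.
With the tool pointing down it reaches from about 0.275 to 0.725 m from the base axis. Payload 15.9 kg.
Tool frame: the origin (TCP) lies midway between the tips of the shut fingers; the grasp point (between the pads) lies 19 mm behind it; z points along the fingers, y is the line along which they close (so a half turn about z gives the same grasp; the last joint's range is limited). The gripper opens to 85 mm and grips with 20 to 120 N. Pads are 22 mm wide; open, the fingers measure 114 mm over their backs; the gripper's body (76 mm by 85 mm) begins 54 mm behind the grasp point. The pads swing forward as they close: fully open they stand 13 mm farther back than shut.
Start: joints at [-1.33, 0.213, -0.034, 1.323, 0, 1.571], TCP at [0.119, -0.486, 0.231] pointing down, gripper open.
Joint ranges: [-2.98, 2.98], [-0.74, 1.72], [-1.14, 1.35], [-2.1, 2.04], [-1.57, 1.44], [-3.14, 3.14]. Speed limits (rad/s): [1.89, 1.89, 2.39, 2.57, 3.14, 3.14].

## Interface

Orientations are given as a unit quaternion [w, x, y, z].
In Python, from plant import ctrl, optics, workorder, finder gives the robot as it stands.
- The arm moves only by the tool move_arm, never from a script. Its argument "commands" is a list of rows, each an object of numbers: "tx", "ty", "tz": the shift along the tool's x, y, z in m; "rx", "ry", "rz": the turn, a rotation vector about the tool's x, y, z in rad; "fingers": the opening in per cent of the stroke, from 0 (shut) to 100 (fully open). In form: [{"tx": .., "ty": .., "tz": .., "rx": .., "ry": .., "rz": .., "fingers": ..}, ...]. A call has 1 to 5 rows; each row shifts and turns the commanded pose from where the row before left it, along the tool's axes as they then stand; what a row does not reach is not made up. A row lasts 1/12 s, in which the tool goes at most 41.7 mm and 7.16 degrees, less where a joint would pass 70% of its speed; a pose out of reach is approached as far as the arm can. A call is refused whole if a number of a shift passes 0.0417 or a number of a turn 0.125, either way. A call with a gripper value outside its range is refused whole. The fingers move at their own pace and stop on an object; "force" is the grip in N (left out, the last holds). Time passes only in rows, so rows that do not move let the fingers close. It gives the time, the measured TCP pose, the force, the opening and the grip force at its end, in the units of the state.
- ctrl.observe(): the state, without advancing time (a new reading comes with each control period).
- optics.read_camera(name): name is "scene" or "top" or "wrist"; returns a dict with "color" (384x512x3 uint8, red, green, blue), "fovy" (degrees; the focal length in pixels is half the picture's height over the tangent of half this angle, whatever the lens; pixels are square), "cx", "cy" (the principal point, pixels), "rvec" (rotation vector, rad) and "tvec" (3), from world to camera coordinates, as OpenCV has them. Camera axes: x right, y down, z forward; pixel columns grow to the right and rows downward; lengths in m; the calibration is good to about 2 mm. The wrist camera is an equidistant fisheye: a pixel r from the principal point sees the ray r / f radians off the axis. A picture is of the moment at which its call begins. There is no depth.
- workorder.job_done(): hands the job in; it is judged then, once.
Trained networks look in a picture, given as the dict that the camera call returned (one of the last four; its "shot" number tells which), for a name from the list of things; names that differ only in an ending like _2 or _b are one class to them, and where a whole thing is asked for, a point or a joint stands for the part that bears it (a point fixed in the world has none). Each returns a list of dicts, best first, with "score" (0 to 1); they miss things now and then, are a little off and sometimes report something else, mostly with a low value. They report only what shows in the picture. A call takes as long as a camera call. They do not tell look-alikes from the thing itself.
- finder.spot_in(query, picture): "location" ([column, row] in pixels, amid what is visible of it).
- finder.spot_point(query, picture): "location" ([column, row] in pixels: a listed point, or the origin of a listed thing).
The state is a dict: "time": time; "joint_pos": joint angles; "qd": joint speeds; "joint_torque": joint torques, N m; "eef_pos": TCP position; "tool_rot": TCP orientation; "ft_force": force on the tool from outside, world axes, zero at the start; "moment": the same for the moment, N m; "gripper_width": finger opening in m; "gripper_force": force on a finger pad.
Only numpy, scipy, OpenCV 4.12 (cv2) and the standard library are available. Lean on these libraries where they do the work, as an engineer would, in place of code of your own. Each camera call takes 0.05 s, during which the arm holds its last target. There are 200 camera calls.

## Working session

There is one attempt and no reset: what is moved stays moved. The work goes in short steps, Python scripts to look and compute and a tool call to move; the robot and the scene stay as the last step left them, time stands still between calls to the robot, and variables do not carry over. Pictures are saved under pics/ and viewed, at most 10 in all, crops included, and the job is handed in when it is done.

Besides the shell and the picture viewer there is one more tool, called after "Request:" in YAML: its name, and indented under it one key for each argument. move_arm: Moves the arm, as the interface text tells. Its arguments: {"type":"object","properties":{"commands":{"type":"array","items":{"type":"object","properties":{"tx":{"type":"number"},"ty":{"type":"number"},"tz":{"type":"number"},"rx":{"type":"number"},"ry":{"type":"number"},"rz":{"type":"number"},"fingers":{"type":"number"}}}},"force":{"type":"number"}},"required":["commands"]}

```bash
mkdir -p pics; ls; cat > h.py <<'E'
import numpy as np,cv2
from plant import ctrl,optics,workorder,finder
def ray(p,px):
    R=cv2.Rodrigues(np.array(p["rvec"],float))[0];t=np.array(p["tvec"],float)
    f=p["color"].shape[0]/2/np.tan(np.radians(p["fovy"])/2)
    d=np.array([(px[0]-p["cx"])/f,(px[1]-p["cy"])/f])
    if p.get("n")=="wrist":
        r=np.linalg.norm(d);v=np.array([*(d/max(r,1e-9)*np.sin(r)),np.cos(r)])
    else: v=np.array([*d,1.])
    return -R.T@t,R.T@v
def atz(p,px,z):
    c,d=ray(p,px);return c+d*(z-c[2])/d[2]
def cam(n):
    p=optics.read_camera(n);p["n"]=n;return p
def save(p,fn,box=None,k=1):
    im=p["color"][:,:,::-1]
    if box: im=im[box[1]:box[3],box[0]:box[2]]
    cv2.imwrite(fn,cv2.resize(im,None,fx=k,fy=k,interpolation=cv2.INTER_CUBIC))
Z=dict(stand=0,fixed_rest=.0707,gauge=.071,seat=.0707,moving_rest=.0707,grooved_roll=.0707,plain_roll=.0596,saddle_empty=0,saddle_empty_seat=.0596,saddle_plain=0,bottle=0,cutters=0,brush=.024,brush_top=.04,block=0)
E
cat > a.py <<'E'
from h import *
t=cam("top");s=cam("scene")
save(t,"pics/top.png",None,1.5);save(s,"pics/scene.png",None,1.5)
for q,z in Z.items():
    for p in(t,s):
        for r in finder.spot_point(q,p)[:3]:
            print(q,p["n"],round(r["score"],2),np.round(r["location"],1),np.round(atz(p,r["location"],z)[:2],4))
print(ctrl.observe())
E
python3 a.py
```

```text
pics
stand top 0.71 [246.6 189.4] [0.5082 0.0148]
stand scene 0.78 [240.5 218.7] [0.5076 0.0209]
fixed_rest top 0.83 [219.8 192.2] [0.4866 0.0852]
fixed_rest scene 0.68 [222.6 216.1] [0.479  0.0994]
gauge top 0.74 [222.7 172.6] [0.5411 0.0797]
gauge scene 0.66 [210.3 205.3] [0.5335 0.098 ]
gauge scene 0.57 [131.9 216.1] [0.6247 0.2724]
seat top 0.94 [243.9 188.9] [0.4976 0.0201]
seat scene 0.93 [240.8 201.1] [0.4967 0.0269]
seat scene 0.34 [210.3 202.3] [0.5439 0.0905]
moving_rest top 0.54 [248.2 185. ] [0.5087 0.0088]
moving_rest scene 0.86 [245.  195.7] [0.5075 0.0039]
grooved_roll top 0.77 [381.4 238.2] [ 0.3746 -0.3523]
grooved_roll top 0.57 [235.1 190.5] [0.4925 0.0439]
grooved_roll scene 0.7 [232.3 205.1] [0.4979 0.054 ]
plain_roll top 0.64 [138.8 188.6] [0.4919 0.3082]
plain_roll scene 0.59 [143.2 255.5] [0.4955 0.3133]
plain_roll scene 0.26 [254.3 198. ] [ 0.4949 -0.0177]
saddle_empty top 0.94 [367.7 189.8] [ 0.5172 -0.3354]
saddle_empty scene 0.24 [255.8 198.7] [ 0.5481 -0.0684]
saddle_empty_seat top 0.91 [378.7 183.6] [ 0.5252 -0.3512]
saddle_plain top 0.67 [142.5 189.7] [0
[... 756 characters left out ...]

{'time': 1.6, 'joint_pos': array([-1.33002528e+00,  2.12902707e-01, -3.43910179e-02,  1.32348450e+00,
        1.55095378e-05,  1.57080438e+00]), 'qd': array([-0.00108311,  0.00033465,  0.00021186, -0.0012702 ,  0.0001663 ,
        0.00050799]), 'joint_torque': array([-1.19253124e-03, -6.85949993e+01,  4.87331700e+01,  1.13475624e-03,
        8.80401740e-05,  1.36754352e-05]), 'eef_pos': array([ 0.11922975, -0.48557295,  0.23130805]), 'tool_rot': array([8.05646237e-06, 9.92762894e-01, 1.20090948e-01, 8.78593477e-06]), 'ft_force': array([ 0.05731575, -0.17873583, -0.19739402]), 'moment': array([-0.00467968, -0.01674163, -0.06642574]), 'gripper_force': 0.0, 'gripper_width': 0.0853992841193412}
```

View pics/top.png

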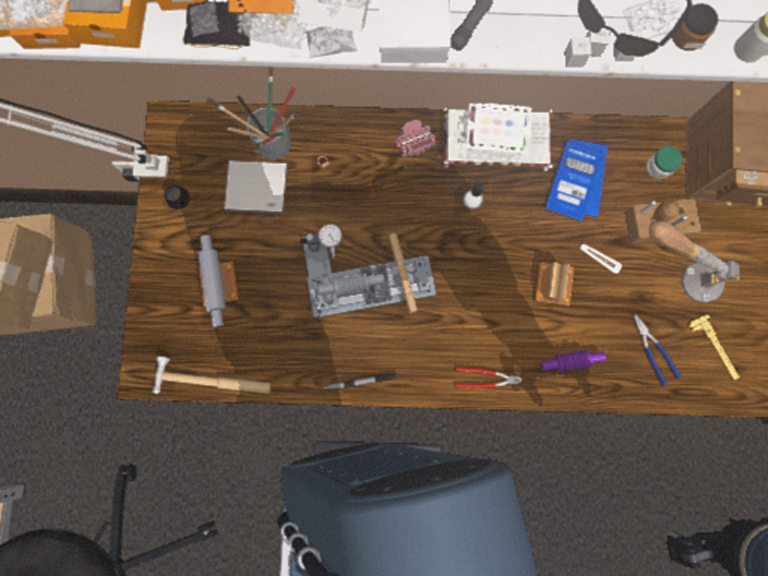

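View pics/scene.png

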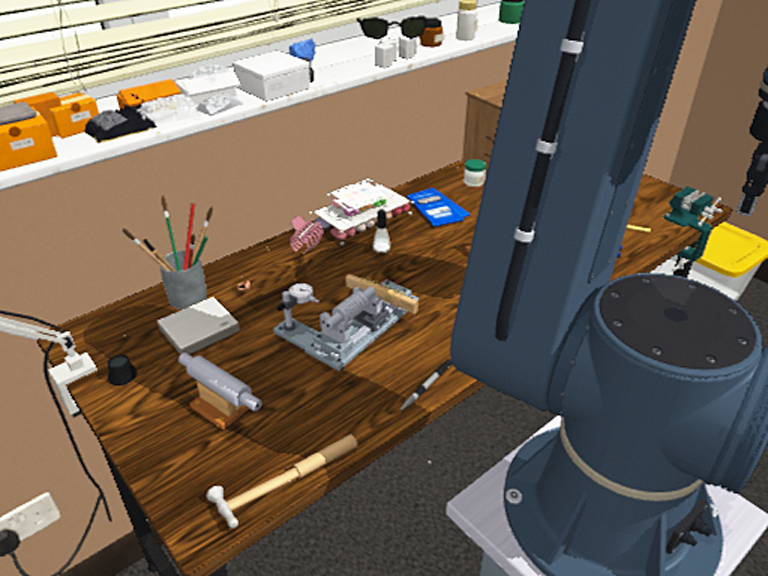

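The top picture shows the grooved roll meant, grey, on the stand at about (230,190). The purple look-alike lies at (382,241). The plain roll is at (140,187), the empty saddle at (370,189) and the brush across the bed at (268,182). Next I move over the stand and measure with the wrist camera.

```bash
cat > pl.py <<'E'
import sys,json
from h import *
from scipy.spatial.transform import Rotation as Ro
def Rt(th):
    c,s=np.cos(np.radians(th)),np.sin(np.radians(th));return np.array([[c,s,0],[s,-c,0],[0,0,-1]])
def plan(targets,P=None,step=.040,rst=.12):
    """targets: (x,y,z,theta_deg[,step])"""
    o=ctrl.observe();q=o["tool_rot"]
    P=np.array(o["eef_pos"]);R=Ro.from_quat([*q[1:],q[0]]).as_matrix()
    for T in targets:
        g=np.array(T[:3]);G=Rt(T[3]);st=T[4] if len(T)>4 else step
        n=int(max(np.ceil(np.linalg.norm(g-P)/st),np.ceil(np.linalg.norm(Ro.from_matrix(R.T@G).as_rotvec())/rst),1))
        rows=[]
        for k in range(n,0,-1):
            sh=np.round(R.T@(g-P)/k,4);rv=np.round(Ro.from_matrix(R.T@G).as_rotvec()/k,3)
            P=P+R@sh;R=R@Ro.from_rotvec(rv).as_matrix()
            rows.append({a:float(v) for a,v in zip(("tx","ty","tz","rx","ry","rz"),[*sh,*rv]) if abs(v)>1e-9})
        print("#",T)
        for i in range(0,n,5): print(json.dumps(rows[i:i+5]))
if __name__=="__main__": plan(json.loads(sys.argv[1]))
E
python3 pl.py '[[0.46,0.0,0.32,100]]'
```

```text
# [0.46, 0.0, 0.32, 100]
[{"tx": 0.0298, "ty": -0.026, "tz": -0.0059, "rz": -0.1}, {"tx": 0.0322, "ty": -0.0229, "tz": -0.0059, "rz": -0.1}, {"tx": 0.0344, "ty": -0.0196, "tz": -0.0059, "rz": -0.1}, {"tx": 0.0361, "ty": -0.0161, "tz": -0.0059, "rz": -0.1}, {"tx": 0.0376, "ty": -0.0124, "tz": -0.0059, "rz": -0.1}]
[{"tx": 0.0386, "ty": -0.0086, "tz": -0.0059, "rz": -0.1}, {"tx": 0.0393, "ty": -0.0047, "tz": -0.0059, "rz": -0.101}, {"tx": 0.0395, "ty": -0.0007, "tz": -0.0059, "rz": -0.1}, {"tx": 0.0394, "ty": 0.0033, "tz": -0.0059, "rz": -0.101}, {"tx": 0.0389, "ty": 0.0073, "tz": -0.0059, "rz": -0.1}]
[{"tx": 0.038, "ty": 0.0111, "tz": -0.0059, "rz": -0.101}, {"tx": 0.0366, "ty": 0.0149, "tz": -0.0059, "rz": -0.1}, {"tx": 0.035, "ty": 0.0184, "tz": -0.006, "rz": -0.101}, {"tx": 0.0329, "ty": 0.0219, "tz": -0.0059, "rz": -0.1}, {"tx": 0.0306, "ty": 0.025, "tz": -0.006, "rz": -0.101}]
```

Request:
move_arm:
  commands:
    - {"tx": 0.03, "ty": -0.026, "tz": -0.006, "rz": -0.1}
    - {"tx": 0.032, "ty": -0.023, "tz": -0.006, "rz": -0.1}
    - {"tx": 0.034, "ty": -0.02, "tz": -0.006, "rz": -0.1}
    - {"tx": 0.036, "ty": -0.016, "tz": -0.006, "rz": -0.1}
    - {"tx": 0.038, "ty": -0.012, "tz": -0.006, "rz": -0.1}

```text
validation failed for argument at $.co...
```

Request:
move_arm:
  commands:
    - {"tx": 0.039, "ty": -0.009, "tz": -0.006, "rz": -0.1}
    - {"tx": 0.039, "ty": -0.005, "tz": -0.006, "rz": -0.1}
    - {"tx": 0.039, "ty": -0.001, "tz": -0.006, "rz": -0.1}
    - {"tx": 0.039, "ty": 0.003, "tz": -0.006, "rz": -0.1}
    - {"tx": 0.039, "ty": 0.007, "tz": -0.006, "rz": -0.1}

```text
validation failed for argument at $.co...
```

Request:
move_arm:
  commands:
    - {"tx": 0.038, "ty": 0.011, "tz": -0.006, "rz": -0.1}
    - {"tx": 0.037, "ty": 0.015, "tz": -0.006, "rz": -0.1}
    - {"tx": 0.035, "ty": 0.018, "tz": -0.006, "rz": -0.1}
    - {"tx": 0.033, "ty": 0.022, "tz": -0.006, "rz": -0.1}
    - {"tx": 0.031, "ty": 0.025, "tz": -0.006, "rz": -0.1}

```text
validation failed for argument at $.co...
```

```bash
cat > b.py <<'E'
from h import *
o=ctrl.observe();print(o["time"],o["eef_pos"],o["tool_rot"])
w=cam("wrist");save(w,"pics/w1.png",None,1.5);print(w["fovy"],ray(w,(w["cx"],w["cy"])))
for q in ["stand","fixed_rest","gauge","seat","moving_rest","grooved_roll","plain_roll","saddle_empty","saddle_empty_seat","saddle_plain","brush","brush_top"]:
    for r in finder.spot_point(q,w)[:2]:
        print(q,round(r["score"],2),np.round(r["location"],1),np.round(atz(w,r["location"],Z[q])[:2],4))
E
python3 b.py
```

```text
1.6 [ 0.11922975 -0.48557295  0.23130805] [8.05646237e-06 9.92762894e-01 1.20090948e-01 8.78593477e-06]
65.70646984690485 (array([ 0.18298597, -0.4697505 ,  0.37424842]), array([-0.25182681, -0.06106027, -0.96584414]))
```

Request:
move_arm:
  commands:
    - {"tx": 0.03, "ty": -0.026, "tz": -0.006, "rx": 0, "ry": 0, "rz": -0.1, "fingers": 100}
    - {"tx": 0.032, "ty": -0.023, "tz": -0.006, "rx": 0, "ry": 0, "rz": -0.1, "fingers": 100}
    - {"tx": 0.034, "ty": -0.02, "tz": -0.006, "rx": 0, "ry": 0, "rz": -0.1, "fingers": 100}
    - {"tx": 0.036, "ty": -0.016, "tz": -0.006, "rx": 0, "ry": 0, "rz": -0.1, "fingers": 100}
    - {"tx": 0.038, "ty": -0.012, "tz": -0.006, "rx": 0, "ry": 0, "rz": -0.1, "fingers": 100}
  force: 60

```text
time: 2.67
eef_pos: [0.2332, -0.322, 0.2616]
tool_rot: [0.0, 0.931, 0.364, 0.0]
ft_force: [0.9, -0.7, 0.4]
gripper_width: 0.0852
gripper_force: 0.0
```

Request:
move_arm:
  commands:
    - {"tx": 0.039, "ty": -0.009, "tz": -0.006, "rx": 0, "ry": 0, "rz": -0.1, "fingers": 100}
    - {"tx": 0.039, "ty": -0.005, "tz": -0.006, "rx": 0, "ry": 0, "rz": -0.1, "fingers": 100}
    - {"tx": 0.039, "ty": -0.001, "tz": -0.006, "rx": 0, "ry": 0, "rz": -0.1, "fingers": 100}
    - {"tx": 0.039, "ty": 0.003, "tz": -0.006, "rx": 0, "ry": 0, "rz": -0.1, "fingers": 100}
    - {"tx": 0.039, "ty": 0.007, "tz": -0.006, "rx": 0, "ry": 0, "rz": -0.1, "fingers": 100}

```text
time: 3.08
eef_pos: [0.3454, -0.1597, 0.2919]
tool_rot: [0.0, 0.812, 0.583, 0.0]
ft_force: [1.8, -1.7, -0.2]
gripper_width: 0.0856
gripper_force: 0.0
```

Request:
move_arm:
  commands:
    - {"tx": 0.038, "ty": 0.011, "tz": -0.006, "rx": 0, "ry": 0, "rz": -0.1, "fingers": 70}
    - {"tx": 0.037, "ty": 0.015, "tz": -0.006, "rx": 0, "ry": 0, "rz": -0.1, "fingers": 70}
    - {"tx": 0.035, "ty": 0.018, "tz": -0.006, "rx": 0, "ry": 0, "rz": -0.1, "fingers": 70}
    - {"tx": 0.033, "ty": 0.022, "tz": -0.006, "rx": 0, "ry": 0, "rz": -0.1, "fingers": 70}
    - {"tx": 0.031, "ty": 0.025, "tz": -0.006, "rx": 0, "ry": 0, "rz": -0.1, "fingers": 70}

```text
time: 3.5
eef_pos: [0.4595, 0.003, 0.3218]
tool_rot: [0.0, 0.642, 0.766, 0.0]
ft_force: [1.1, -1.5, -0.0]
gripper_width: 0.0599
gripper_force: 0.0
```

```bash
python3 b.py
```

```text
3.5 [0.45946761 0.00295678 0.32175412] [2.57369149e-04 6.42483735e-01 7.66299263e-01 1.55610944e-04]
65.70646984690485 (array([0.44769572, 0.06792129, 0.46467867]), array([ 0.04742064, -0.25551604, -0.96564115]))
stand 0.78 [282.8 143.8] [0.502  0.0274]
fixed_rest 0.9 [288.   96.4] [0.4887 0.097 ]
gauge 0.6 [327.  115.3] [0.5451 0.083 ]
moving_rest 0.62 [286.8 165.5] [0.5047 0.0056]
grooved_roll 0.85 [285.6 132.5] [0.4945 0.0491]
saddle_empty 0.46 [253.9 326.4] [ 0.52   -0.3337]
brush 0.85 [293.6 195.4] [ 0.5314 -0.046 ]
brush 0.2 [287.6 151.4] [0.5085 0.0195]
brush_top 0.56 [294.9 196.5] [ 0.5307 -0.0432]
```

View pics/w1.png

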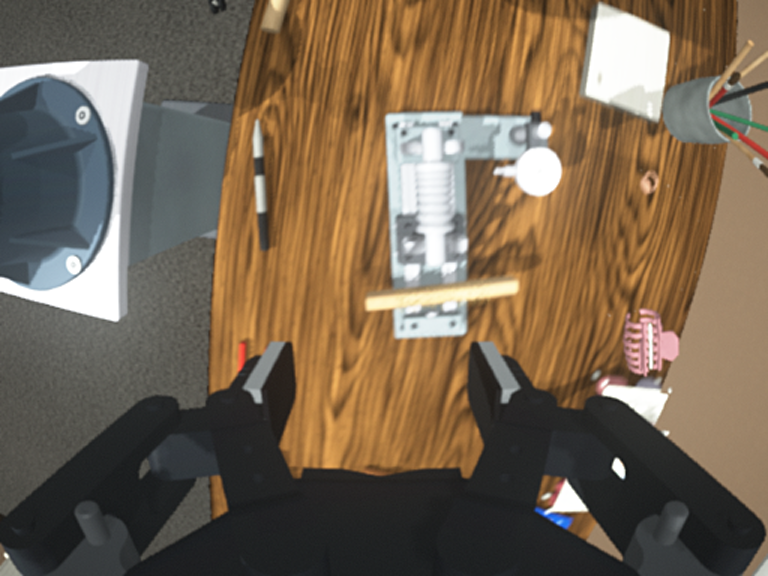

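```bash
cat > c.py <<'E'
from h import *
w=cam("wrist")
import pickle;pickle.dump(w,open("w1.pkl","wb"))
save(w,"pics/w1c.png",(235,65,385,235),4) if 0 else cv2.imwrite("pics/w1c.png",cv2.resize(w["color"][65:235,235:385,::-1],(600,680))[:600])
for n,z,c in [("bed",.02,[(387,115),(462,112),(395,337),(467,333)]),("roll",.0707,[(430,128),(434,265)]),("brush ends",.04,[(367,303),(517,287)])]:
    for a in c: print(n,np.round(atz(w,np.array(a)/1.5,z),4))
E
python3 c.py
```

```text
bed [0.445  0.1192 0.02  ]
bed [0.5174 0.1366 0.02  ]
bed [ 0.4927 -0.106   0.02  ]
bed [ 0.5689 -0.089   0.02  ]
roll [0.484  0.1085 0.0707]
roll [ 0.5101 -0.0117  0.0707]
brush ends [ 0.4567 -0.0671  0.04  ]
brush ends [ 0.6042 -0.0252  0.04  ]
```

View pics/w1c.png

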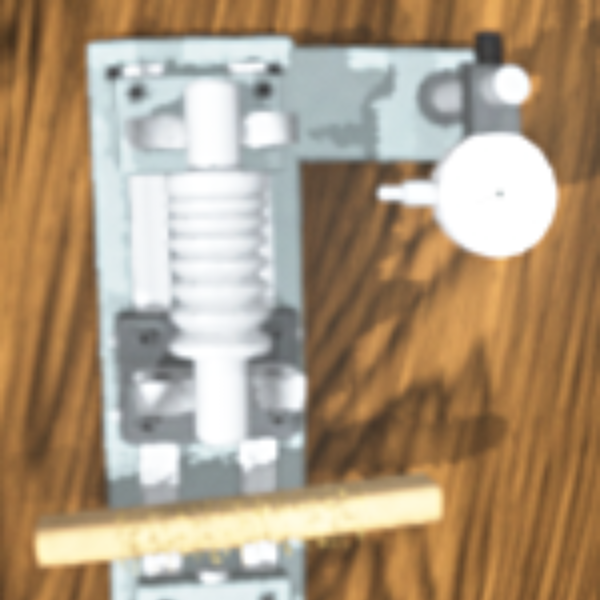

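The crop shows the grey grooved roll on both V-rests, necks at about crop (212,120) and (218,410). The brush lies askew below it and the gauge is to the right. This is the roll meant: it is grey and it is on the rests.

```bash
python3 -c "
from h import *
o=ctrl.observe();print(o['time'],o['eef_pos'])"; python3 pl.py '[[0.497,0.0487,0.18,102.3]]'
```

```text
4.2 [0.45863764 0.00051216 0.32140677]
# [0.497, 0.0487, 0.18, 102.3]
[{"tx": 0.0103, "ty": 0.0115, "tz": 0.0354, "rz": -0.011}, {"tx": 0.0101, "ty": 0.0116, "tz": 0.0353, "rz": -0.012}, {"tx": 0.01, "ty": 0.0117, "tz": 0.0354, "rz": -0.011}, {"tx": 0.0099, "ty": 0.0118, "tz": 0.0353, "rz": -0.012}]
```

Request:
move_arm:
  commands:
    - {"tx": 0.01, "ty": 0.0115, "tz": 0.035, "rx": 0, "ry": 0, "rz": -0.011, "fingers": 70}
    - {"tx": 0.01, "ty": 0.0115, "tz": 0.035, "rx": 0, "ry": 0, "rz": -0.012, "fingers": 70}
    - {"tx": 0.01, "ty": 0.012, "tz": 0.0355, "rx": 0, "ry": 0, "rz": -0.011, "fingers": 70}
    - {"tx": 0.01, "ty": 0.012, "tz": 0.0355, "rx": 0, "ry": 0, "rz": -0.012, "fingers": 70}
    - {"tx": 0, "ty": 0, "tz": 0, "rx": 0, "ry": 0, "rz": 0, "fingers": 70}

```text
time: 4.62
eef_pos: [0.4955, 0.0501, 0.1741]
tool_rot: [-0.003, 0.626, 0.78, -0.003]
ft_force: [-1.2, 0.5, -1.7]
gripper_width: 0.0596
gripper_force: 0.0
```

```bash
cat > d.py <<'E'
import sys
from h import *
w=cam("wrist");o=ctrl.observe();print(o["time"],o["eef_pos"],o["tool_rot"])
save(w,sys.argv[1],None,1.5)
for q in sys.argv[2:]:
    for r in finder.spot_point(q,w)[:2]:
        print(q,round(r["score"],2),np.round(r["location"],1),np.round(atz(w,r["location"],Z[q])[:2],4))
import pickle;pickle.dump(w,open("w.pkl","wb"))
E
python3 d.py pics/w2.png grooved_roll fixed_rest moving_rest brush brush_top gauge
```

```text
4.6667 [0.49583709 0.04936428 0.17737659] [-0.00200419  0.62634444  0.77954148 -0.00192486]
grooved_roll 0.7 [256.5 190.2] [0.4972 0.0504]
fixed_rest 0.76 [257.1 139.7] [0.4882 0.0928]
moving_rest 0.72 [253.8 240.5] [0.5051 0.0038]
brush 0.93 [263.6 264.8] [ 0.5267 -0.0443]
brush_top 0.74 [266.6 272.2] [ 0.5295 -0.0439]
gauge 0.65 [320.2 164.4] [0.5452 0.0846]
```

View pics/w2.png

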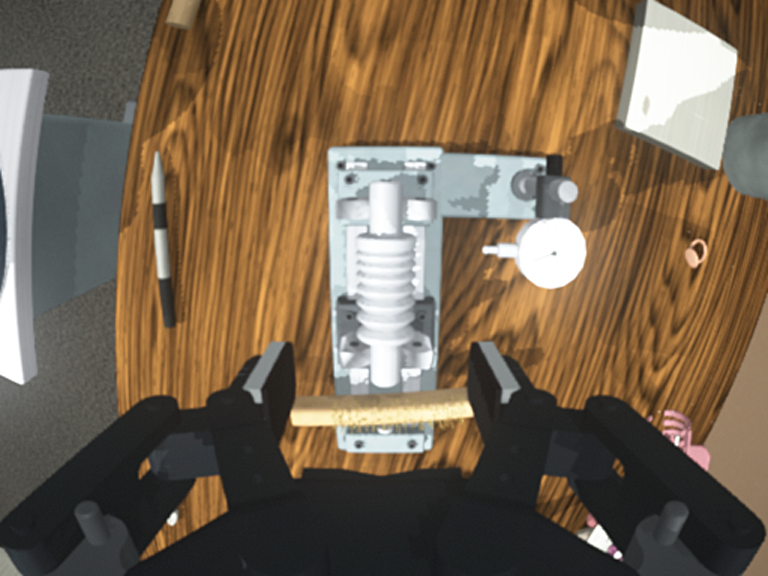

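```bash
cat > e.py <<'E'
from h import *
import pickle;w=pickle.load(open("w.pkl","rb"))
for n,z,c in [("rollends",.0727,[(385,181),(384.5,387)]),("barrel",.0707,[(386,240),(386.5,343)]),("fixedV",.072,[(386,209)]),("movV",.072,[(386,352)]),("bed",.02,[(329,147),(442,147),(338,450),(432,450)]),("brush",.048,[(292,411),(472,404)])]:
    for a in c: print(n,np.round(atz(w,np.array(a)/1.5,z),4))
E
python3 e.py; python3 pl.py '[[0.4975,0.0495,0.0555,102.3]]'
```

```text
rollends [0.4844 0.1082 0.0727]
rollends [ 0.5111 -0.0123  0.0727]
barrel [0.4921 0.0761 0.0707]
barrel [0.506  0.0159 0.0707]
fixedV [0.4883 0.0932 0.072 ]
movV [0.5068 0.0107 0.072 ]
bed [0.4438 0.1214 0.02  ]
bed [0.5165 0.1377 0.02  ]
bed [ 0.4936 -0.1057  0.02  ]
bed [ 0.5679 -0.0891  0.02  ]
brush [ 0.4547 -0.0595  0.048 ]
brush [ 0.577  -0.0261  0.048 ]
# [0.4975, 0.0495, 0.0555, 102.3]
[{"tx": 0.0003, "ty": -0.0002, "tz": 0.0316, "rx": 0.001}, {"tx": 0.0003, "ty": -0.0002, "tz": 0.0316, "rx": 0.001}, {"tx": 0.0002, "ty": -0.0001, "tz": 0.0316}, {"tx": 0.0003, "ty": -0.0001, "tz": 0.0316, "rx": 0.001, "rz": 0.001}]
```

Request:
move_arm:
  commands:
    - {"tx": -0.001, "ty": 0.001, "tz": 0.035, "rx": 0, "ry": 0, "rz": 0, "fingers": 70}
    - {"tx": 0, "ty": 0, "tz": 0.035, "rx": 0, "ry": 0, "rz": 0, "fingers": 70}
    - {"tx": 0, "ty": 0, "tz": 0.025, "rx": 0, "ry": 0, "rz": 0, "fingers": 70}
    - {"tx": 0, "ty": 0, "tz": 0.015, "rx": 0, "ry": 0, "rz": 0, "fingers": 70}
    - {"tx": 0, "ty": 0, "tz": 0.01, "rx": 0, "ry": 0, "rz": 0, "fingers": 70}

```text
time: 5.38
eef_pos: [0.4982, 0.0478, 0.0594]
tool_rot: [-0.0, 0.627, 0.779, -0.0]
ft_force: [0.2, 0.6, 0.1]
gripper_width: 0.0597
gripper_force: 0.0
```

Request:
move_arm:
  commands:
    - {"tx": 0, "ty": 0, "tz": 0.005, "rx": 0, "ry": 0, "rz": 0, "fingers": 70}
    - {"tx": 0, "ty": 0, "tz": 0, "rx": 0, "ry": 0, "rz": 0, "fingers": 70}
    - {"tx": 0, "ty": 0, "tz": 0, "rx": 0, "ry": 0, "rz": 0, "fingers": 70}

```text
time: 5.63
eef_pos: [0.4994, 0.0482, 0.0563]
tool_rot: [0.0, 0.627, 0.779, 0.0]
ft_force: [1.0, 0.9, 1.2]
gripper_width: 0.0598
gripper_force: 0.0
```

Request:
move_arm:
  commands:
    - {"tx": 0, "ty": -0.001, "tz": 0, "rx": 0, "ry": 0, "rz": 0, "fingers": 46}
    - {"tx": 0, "ty": 0, "tz": 0, "rx": 0, "ry": 0, "rz": 0, "fingers": 42}
    - {"tx": 0, "ty": 0, "tz": 0, "rx": 0, "ry": 0, "rz": 0, "fingers": 42}
  force: 50

```text
time: 5.88
eef_pos: [0.4981, 0.048, 0.056]
tool_rot: [0.0, 0.627, 0.779, 0.0]
ft_force: [0.1, -0.0, 0.6]
gripper_width: 0.0361
gripper_force: 0.0
```

Request:
move_arm:
  commands:
    - {"tx": 0, "ty": 0, "tz": 0, "rx": 0, "ry": 0, "rz": 0, "fingers": 25}
    - {"tx": 0, "ty": 0, "tz": 0, "rx": 0, "ry": 0, "rz": 0, "fingers": 25}
    - {"tx": 0, "ty": 0, "tz": 0, "rx": 0, "ry": 0, "rz": 0, "fingers": 25}

```text
time: 6.13
eef_pos: [0.4979, 0.048, 0.0561]
tool_rot: [0.0, 0.627, 0.779, 0.0]
ft_force: [-4.1, -0.7, 9.6]
gripper_width: 0.0329
gripper_force: 48.6
```

```bash
python3 pl.py '[[0.498,0.048,0.16,102.3,0.03],[0.48,-0.33,0.21,176]]'
```

```text
# [0.498, 0.048, 0.16, 102.3, 0.03]
[{"tz": -0.026}, {"tz": -0.026}, {"ty": 0.0001, "tz": -0.026, "rz": 0.001}, {"tz": -0.0259, "rx": 0.001}]
# [0.48, -0.33, 0.21, 176]
[{"tx": -0.0332, "ty": -0.0089, "tz": -0.0045, "rz": -0.117}, {"tx": -0.032, "ty": -0.0127, "tz": -0.0045, "rz": -0.117}, {"tx": -0.0302, "ty": -0.0164, "tz": -0.0046, "rz": -0.117}, {"tx": -0.0281, "ty": -0.0198, "tz": -0.0045, "rz": -0.117}, {"tx": -0.0256, "ty": -0.023, "tz": -0.0046, "rz": -0.117}]
[{"tx": -0.0228, "ty": -0.0258, "tz": -0.0045, "rz": -0.117}, {"tx": -0.0196, "ty": -0.0283, "tz": -0.0046, "rz": -0.117}, {"tx": -0.0162, "ty": -0.0304, "tz": -0.0045, "rz": -0.117}, {"tx": -0.0125, "ty": -0.032, "tz": -0.0046, "rz": -0.117}, {"tx": -0.0087, "ty": -0.0333, "tz": -0.0045, "rz": -0.116}]
[{"tx": -0.0048, "ty": -0.034, "tz": -0.0046, "rz": -0.117}]
```

Request:
move_arm:
  commands:
    - {"tx": 0, "ty": 0, "tz": -0.01, "rx": 0, "ry": 0, "rz": 0, "fingers": 25}
    - {"tx": 0, "ty": 0, "tz": -0.03, "rx": 0, "ry": 0, "rz": 0, "fingers": 25}
    - {"tx": 0, "ty": 0, "tz": -0.03, "rx": 0, "ry": 0, "rz": 0, "fingers": 25}
    - {"tx": 0, "ty": 0, "tz": -0.034, "rx": 0, "ry": 0, "rz": 0, "fingers": 25}

```text
time: 6.47
eef_pos: [0.4967, 0.0479, 0.1604]
tool_rot: [-0.001, 0.627, 0.779, -0.001]
ft_force: [1.9, 0.6, -4.2]
gripper_width: 0.0324
gripper_force: 50.9
```

Request:
move_arm:
  commands:
    - {"tx": -0.033, "ty": -0.009, "tz": -0.0045, "rx": 0, "ry": 0, "rz": -0.117, "fingers": 25}
    - {"tx": -0.032, "ty": -0.0127, "tz": -0.0045, "rx": 0, "ry": 0, "rz": -0.117, "fingers": 25}
    - {"tx": -0.03, "ty": -0.0165, "tz": -0.0045, "rx": 0, "ry": 0, "rz": -0.117, "fingers": 25}
    - {"tx": -0.028, "ty": -0.02, "tz": -0.0045, "rx": 0, "ry": 0, "rz": -0.117, "fingers": 25}
    - {"tx": -0.0255, "ty": -0.023, "tz": -0.0045, "rx": 0, "ry": 0, "rz": -0.117, "fingers": 25}

```text
time: 6.88
eef_pos: [0.4882, -0.1226, 0.1824]
tool_rot: [0.0, 0.376, 0.927, 0.0]
ft_force: [0.9, -0.4, -5.0]
gripper_width: 0.0325
gripper_force: 51.0
```

Request:
move_arm:
  commands:
    - {"tx": -0.023, "ty": -0.026, "tz": -0.0045, "rx": 0, "ry": 0, "rz": -0.117, "fingers": 25}
    - {"tx": -0.0195, "ty": -0.028, "tz": -0.0045, "rx": 0, "ry": 0, "rz": -0.117, "fingers": 25}
    - {"tx": -0.016, "ty": -0.03, "tz": -0.0045, "rx": 0, "ry": 0, "rz": -0.117, "fingers": 25}
    - {"tx": -0.0125, "ty": -0.032, "tz": -0.0045, "rx": 0, "ry": 0, "rz": -0.117, "fingers": 25}
    - {"tx": -0.009, "ty": -0.033, "tz": -0.0045, "rx": 0, "ry": 0, "rz": -0.117, "fingers": 25}

```text
time: 7.3
eef_pos: [0.4792, -0.2938, 0.2048]
tool_rot: [0.0, 0.093, 0.996, 0.0]
ft_force: [1.1, -0.3, -4.2]
gripper_width: 0.0327
gripper_force: 51.0
```

Request:
move_arm:
  commands:
    - {"tx": -0.005, "ty": -0.034, "tz": -0.0045, "rx": 0, "ry": 0, "rz": -0.117, "fingers": 25}
    - {"tx": 0, "ty": 0, "tz": 0, "rx": 0, "ry": 0, "rz": 0, "fingers": 25}
    - {"tx": 0, "ty": 0, "tz": 0, "rx": 0, "ry": 0, "rz": 0, "fingers": 25}

```text
time: 7.55
eef_pos: [0.4778, -0.3281, 0.2087]
tool_rot: [-0.0, 0.039, 0.999, 0.0]
ft_force: [-0.8, 0.5, -3.8]
gripper_width: 0.0325
gripper_force: 51.3
```

```bash
python3 d.py pics/w3.png saddle_empty saddle_empty_seat grooved_roll
```

```text
7.6 [ 0.47794553 -0.32687106  0.20858762] [-1.69330476e-04  3.90039471e-02  9.99239013e-01  2.39850066e-04]
grooved_roll 0.9 [210.7  83. ] [ 0.3811 -0.3606]
grooved_roll 0.67 [254.3 252.5] [ 0.5556 -0.3332]
```

View pics/w3.png

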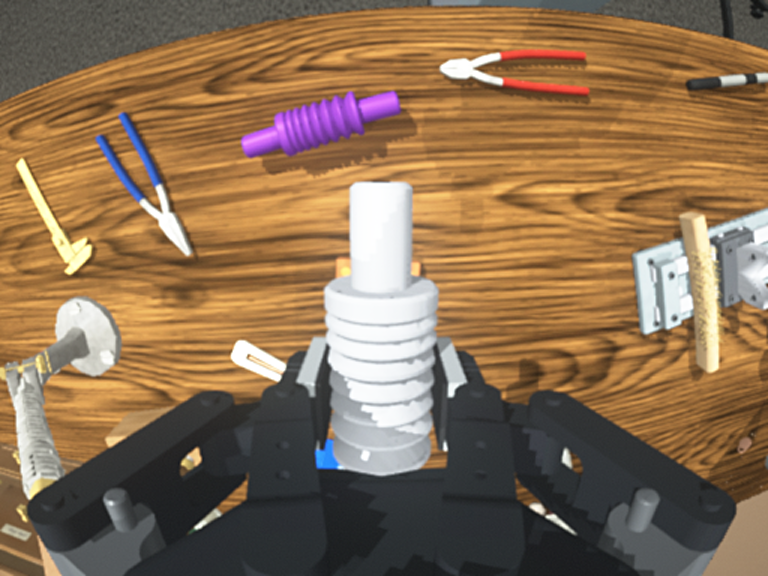

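Request:
move_arm:
  commands:
    - {"tx": 0, "ty": 0.033, "tz": 0, "rx": 0, "ry": 0, "rz": 0, "fingers": 25}
    - {"tx": 0, "ty": 0.033, "tz": 0, "rx": 0, "ry": 0, "rz": 0, "fingers": 25}
    - {"tx": -0.02, "ty": 0.033, "tz": 0, "rx": 0, "ry": 0, "rz": 0, "fingers": 25}
    - {"tx": 0, "ty": 0, "tz": 0, "rx": 0, "ry": 0, "rz": 0, "fingers": 25}
    - {"tx": 0, "ty": 0, "tz": 0, "rx": 0, "ry": 0, "rz": 0, "fingers": 25}

```text
time: 8.17
eef_pos: [0.5065, -0.2268, 0.2088]
tool_rot: [0.0, 0.036, 0.999, 0.0]
ft_force: [0.2, -1.2, -4.4]
gripper_width: 0.0323
gripper_force: 51.7
```

```bash
python3 d.py pics/w4.png saddle_empty saddle_empty_seat; python3 -c "
import cv2;a=cv2.imread('pics/w4.png');cv2.imwrite('pics/w4c.png',cv2.resize(a[200:470,120:420],(600,540)))"
```

```text
8.2167 [ 0.50601816 -0.22800498  0.20866138] [-1.79591583e-05  3.67998001e-02  9.99322655e-01 -6.91009488e-05]
saddle_empty 0.93 [170.5 182.7] [ 0.5185 -0.3316]
saddle_empty_seat 0.58 [151.7 197.4] [ 0.5197 -0.3366]
```

View pics/w4c.png

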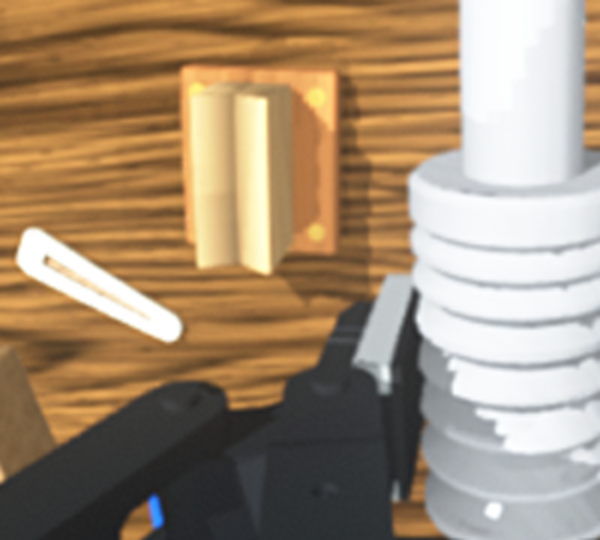

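```bash
cat > f.py <<'E'
from h import *
import pickle;w=pickle.load(open("w.pkl","rb"))
for n,z,c in [("foot",.012,[(182,67),(338,67),(338,252)]),("L",.048,[(192,90),(198,268)]),("R",.048,[(270,94),(270,272)]),("G",.04,[(235,86),(238,262)])]:
    for a in c: print(n,np.round(atz(w,(np.array([120,200])+np.array(a)/2)/1.5,z),4))
E
python3 f.py
```

```text
foot [ 0.4794 -0.3617  0.012 ]
foot [ 0.4856 -0.2965  0.012 ]
foot [ 0.5617 -0.3061  0.012 ]
L [ 0.4841 -0.3442  0.048 ]
L [ 0.5523 -0.3537  0.048 ]
R [ 0.4882 -0.3145  0.048 ]
R [ 0.5553 -0.3247  0.048 ]
G [ 0.4853 -0.3301  0.04  ]
G [ 0.5536 -0.3398  0.04  ]
```

```bash
python3 pl.py '[[0.520,-0.334,0.14,172,0.03],[0.520,-0.334,0.05,172,0.025]]'
```

```text
# [0.52, -0.334, 0.14, 172, 0.03]
[{"tx": -0.0045, "ty": -0.0206, "tz": 0.0137, "rz": 0.013}, {"tx": -0.0047, "ty": -0.0206, "tz": 0.0137, "rz": 0.013}, {"tx": -0.005, "ty": -0.0205, "tz": 0.0137, "rz": 0.013}, {"tx": -0.0053, "ty": -0.0205, "tz": 0.0137, "rz": 0.012}, {"tx": -0.0055, "ty": -0.0204, "tz": 0.0138, "rz": 0.013}]
# [0.52, -0.334, 0.05, 172, 0.025]
[{"tz": 0.0225}, {"tz": 0.0225}, {"tz": 0.0225}, {"tx": -0.0001, "tz": 0.0225}]
```

Request:
move_arm:
  commands:
    - {"tx": -0.005, "ty": -0.0205, "tz": 0.0137, "rx": 0, "ry": 0, "rz": 0.013, "fingers": 25}
    - {"tx": -0.005, "ty": -0.0205, "tz": 0.0137, "rx": 0, "ry": 0, "rz": 0.013, "fingers": 25}
    - {"tx": -0.005, "ty": -0.0205, "tz": 0.0137, "rx": 0, "ry": 0, "rz": 0.013, "fingers": 25}
    - {"tx": -0.005, "ty": -0.0205, "tz": 0.0137, "rx": 0, "ry": 0, "rz": 0.012, "fingers": 25}
    - {"tx": -0.005, "ty": -0.0205, "tz": 0.0137, "rx": 0, "ry": 0, "rz": 0.013, "fingers": 25}

```text
time: 8.73
eef_pos: [0.5196, -0.3356, 0.1393]
tool_rot: [-0.0, 0.071, 0.997, -0.0]
ft_force: [0.2, -0.1, -4.4]
gripper_width: 0.0325
gripper_force: 51.8
```

Request:
move_arm:
  commands:
    - {"tx": 0, "ty": 0, "tz": 0.03, "rx": 0, "ry": 0, "rz": 0, "fingers": 25}
    - {"tx": 0, "ty": 0, "tz": 0.025, "rx": 0, "ry": 0, "rz": 0, "fingers": 25}
    - {"tx": 0, "ty": 0, "tz": 0.018, "rx": 0, "ry": 0, "rz": 0, "fingers": 25}
    - {"tx": 0, "ty": 0, "tz": 0, "rx": 0, "ry": 0, "rz": 0, "fingers": 25}
    - {"tx": 0, "ty": 0, "tz": 0, "rx": 0, "ry": 0, "rz": 0, "fingers": 25}

```text
time: 9.15
eef_pos: [0.5193, -0.3341, 0.0667]
tool_rot: [-0.001, 0.07, 0.998, 0.0]
ft_force: [0.7, -0.4, -3.7]
gripper_width: 0.0324
gripper_force: 51.7
```

Position is within 1 mm; lower slowly.

Request:
move_arm:
  commands:
    - {"tx": 0, "ty": 0, "tz": 0.01, "rx": 0, "ry": 0, "rz": 0, "fingers": 25}
    - {"tx": 0, "ty": 0, "tz": 0.006, "rx": 0, "ry": 0, "rz": 0, "fingers": 25}
    - {"tx": 0, "ty": 0, "tz": 0.003, "rx": 0, "ry": 0, "rz": 0, "fingers": 25}
    - {"tx": 0, "ty": 0, "tz": 0.001, "rx": 0, "ry": 0, "rz": 0, "fingers": 25}
    - {"tx": 0, "ty": 0, "tz": 0, "rx": 0, "ry": 0, "rz": 0, "fingers": 25}

```text
time: 9.57
eef_pos: [0.5202, -0.3338, 0.047]
tool_rot: [-0.0, 0.07, 0.998, 0.0]
ft_force: [-0.1, -0.5, -4.4]
gripper_width: 0.0322
gripper_force: 51.8
```

Request:
move_arm:
  commands:
    - {"tx": 0, "ty": 0, "tz": 0.001, "rx": 0, "ry": 0, "rz": 0, "fingers": 25}
    - {"tx": 0, "ty": 0, "tz": 0, "rx": 0, "ry": 0, "rz": 0, "fingers": 25}

```text
time: 9.73
eef_pos: [0.5205, -0.3341, 0.0464]
tool_rot: [0.0, 0.07, 0.998, -0.0]
ft_force: [0.2, -0.4, -2.4]
gripper_width: 0.0322
gripper_force: 52.2
```

Request:
move_arm:
  commands:
    - {"tx": 0, "ty": 0, "tz": 0.001, "rx": 0, "ry": 0, "rz": 0, "fingers": 25}
    - {"tx": 0, "ty": 0, "tz": 0, "rx": 0, "ry": 0, "rz": 0, "fingers": 25}

```text
time: 9.9
eef_pos: [0.5207, -0.3345, 0.046]
tool_rot: [0.001, 0.07, 0.998, -0.001]
ft_force: [-2.7, -1.5, 5.5]
gripper_width: 0.0323
gripper_force: 52.8
```

Request:
move_arm:
  commands:
    - {"tx": 0, "ty": 0, "tz": 0, "rx": 0, "ry": 0, "rz": 0, "fingers": 42}
    - {"tx": 0, "ty": 0, "tz": 0, "rx": 0, "ry": 0, "rz": 0, "fingers": 48}
    - {"tx": 0, "ty": 0, "tz": 0, "rx": 0, "ry": 0, "rz": 0, "fingers": 55}
    - {"tx": 0, "ty": 0, "tz": 0, "rx": 0, "ry": 0, "rz": 0, "fingers": 60}

```text
time: 10.23
eef_pos: [0.5203, -0.3338, 0.0451]
tool_rot: [0.0, 0.07, 0.998, 0.0]
ft_force: [0.2, -0.2, -0.6]
gripper_width: 0.0515
gripper_force: 0.0
```

Request:
move_arm:
  commands:
    - {"tx": 0, "ty": 0, "tz": -0.01, "rx": 0, "ry": 0, "rz": 0, "fingers": 60}
    - {"tx": 0, "ty": 0, "tz": -0.025, "rx": 0, "ry": 0, "rz": 0, "fingers": 60}
    - {"tx": 0, "ty": 0, "tz": -0.04, "rx": 0, "ry": 0, "rz": 0, "fingers": 60}
    - {"tx": 0, "ty": 0, "tz": -0.04, "rx": 0, "ry": 0, "rz": 0, "fingers": 60}

```text
time: 10.57
eef_pos: [0.5194, -0.3332, 0.1614]
tool_rot: [-0.001, 0.07, 0.998, 0.0]
ft_force: [0.2, 0.0, 1.1]
gripper_width: 0.0514
gripper_force: 0.0
```

```bash
python3 pl.py '[[0.56,-0.10,0.20,104]]'; python3 - <<'E'
from h import *
w=cam("top")
for r in finder.spot_point("grooved_roll",w)[:3]: print(r["score"],r["location"],atz(w,r["location"],.0596))
E
```

```text
# [0.56, -0.1, 0.2, 104]
[{"tx": -0.0008, "ty": 0.0237, "tz": -0.0038, "rz": 0.119}, {"tx": 0.0021, "ty": 0.0236, "tz": -0.0038, "rz": 0.119}, {"tx": 0.0048, "ty": 0.0232, "tz": -0.0039, "rz": 0.119}, {"tx": 0.0076, "ty": 0.0224, "tz": -0.0038, "rz": 0.119}, {"tx": 0.0102, "ty": 0.0214, "tz": -0.0039, "rz": 0.118}]
[{"tx": 0.0126, "ty": 0.02, "tz": -0.0038, "rz": 0.119}, {"tx": 0.0149, "ty": 0.0184, "tz": -0.0039, "rz": 0.118}, {"tx": 0.0169, "ty": 0.0165, "tz": -0.0038, "ry": -0.001, "rz": 0.119}, {"tx": 0.0188, "ty": 0.0144, "tz": -0.0039, "rz": 0.118}, {"tx": 0.0204, "ty": 0.0121, "tz": -0.0038, "rx": -0.001, "rz": 0.119}]
0.54 [374.6, 187.7] [ 0.51331717 -0.33960721  0.0596    ]
0.16 [269.3, 180.7] [ 0.52442669 -0.04869807  0.0596    ]
```

```bash
python3 pl.py '[[0.5705,-0.034,0.15,196]]'
```

```text
# [0.5705, -0.034, 0.15, 196]
[{"tx": -0.0007, "ty": 0.0381, "tz": 0.002, "rx": -0.001, "ry": 0.001, "rz": -0.052}, {"tx": -0.0026, "ty": 0.0381, "tz": 0.0021, "rx": -0.001, "ry": 0.001, "rz": -0.052}, {"tx": -0.0046, "ty": 0.0379, "tz": 0.0021, "rx": -0.001, "ry": 0.001, "rz": -0.053}, {"tx": -0.0066, "ty": 0.0376, "tz": 0.0021, "rx": -0.001, "ry": 0.001, "rz": -0.052}, {"tx": -0.0086, "ty": 0.0372, "tz": 0.0022, "ry": 0.001, "rz": -0.053}]
[{"tx": -0.0105, "ty": 0.0366, "tz": 0.0022, "rx": -0.001, "ry": 0.001, "rz": -0.052}, {"tx": -0.0124, "ty": 0.0361, "tz": 0.0022, "ry": 0.001, "rz": -0.053}, {"tx": -0.0143, "ty": 0.0353, "tz": 0.0022, "rx": -0.001, "ry": 0.001, "rz": -0.052}]
```

Request:
move_arm:
  commands:
    - {"tx": -0.0005, "ty": 0.038, "tz": 0.002, "rx": 0, "ry": 0, "rz": -0.052, "fingers": 60}
    - {"tx": -0.0025, "ty": 0.038, "tz": 0.002, "rx": 0, "ry": 0, "rz": -0.052, "fingers": 60}
    - {"tx": -0.0045, "ty": 0.038, "tz": 0.002, "rx": 0, "ry": 0, "rz": -0.053, "fingers": 60}
    - {"tx": -0.0065, "ty": 0.0375, "tz": 0.002, "rx": 0, "ry": 0, "rz": -0.052, "fingers": 60}
    - {"tx": -0.0085, "ty": 0.037, "tz": 0.002, "rx": 0, "ry": 0, "rz": -0.053, "fingers": 60}

```text
time: 11.08
eef_pos: [0.5495, -0.144, 0.1508]
tool_rot: [0.0, -0.062, 0.998, -0.0]
ft_force: [0.2, -0.4, 0.1]
gripper_width: 0.0509
gripper_force: 0.0
```

Request:
move_arm:
  commands:
    - {"tx": -0.0105, "ty": 0.0365, "tz": 0.002, "rx": 0, "ry": 0, "rz": -0.052, "fingers": 60}
    - {"tx": -0.0125, "ty": 0.036, "tz": 0.002, "rx": 0, "ry": 0, "rz": -0.053, "fingers": 60}
    - {"tx": -0.0145, "ty": 0.0355, "tz": 0.002, "rx": 0, "ry": 0, "rz": -0.052, "fingers": 60}
    - {"tx": 0, "ty": 0, "tz": 0, "rx": 0, "ry": 0, "rz": 0, "fingers": 60}
    - {"tx": 0, "ty": 0, "tz": 0, "rx": 0, "ry": 0, "rz": 0, "fingers": 60}

```text
time: 11.5
eef_pos: [0.5679, -0.0308, 0.1446]
tool_rot: [0.0, -0.141, 0.99, -0.0]
ft_force: [-0.6, -0.2, -0.2]
gripper_width: 0.0514
gripper_force: 0.0
```

```bash
python3 d.py pics/w5.png brush brush_top moving_rest fixed_rest grooved_roll saddle_empty_seat
```

```text
11.55 [ 0.56776362 -0.03221214  0.14454914] [ 1.80802170e-04 -1.39725001e-01  9.90190321e-01 -1.39473810e-04]
brush 0.61 [250.  138.3] [ 0.5283 -0.0455]
brush_top 0.78 [253.3 140. ] [ 0.5274 -0.0427]
moving_rest 0.63 [320.5 138.5] [0.509  0.0038]
fixed_rest 0.69 [426.1 148. ] [0.4867 0.0937]
saddle_empty_seat 0.43 [509.4 202.2] [0.499  0.2396]
```

View pics/w5.png

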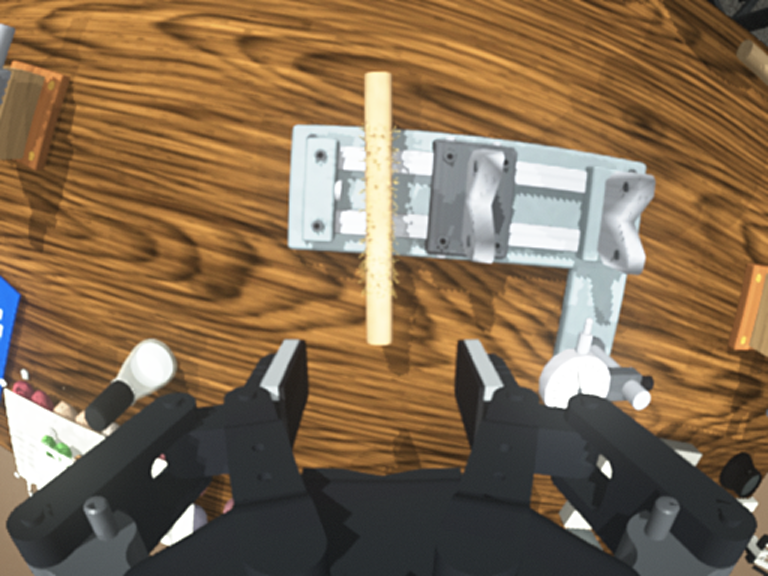

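The picture shows the brush upright at columns 365-392 between the fingers, ends at rows 73 and 345. The rests are empty and the saddle at left holds the roll.

```bash
python3 - <<'E'
from h import *
import pickle;w=pickle.load(open("w.pkl","rb"))
A=atz(w,np.array((378,73))/1.5,.04);B=atz(w,np.array((379.5,345))/1.5,.04)
print(A,B,(A+B)/2,np.degrees(np.arctan2(*(B-A)[1::-1])),np.linalg.norm(B-A))
u=(B-A)/np.linalg.norm(B-A);print((A+B)/2+.042*u)
for a in [(485,220),(622,220)]: print(atz(w,np.array(a)/1.5,.0707))
E
python3 pl.py '[[0.5705,-0.034,0.03,196,0.03]]'
```

```text
[ 0.45390771 -0.06518349  0.04      ] [ 0.60477401 -0.02054478  0.04      ] [ 0.52934086 -0.04286414  0.04      ] 16.48256930555477 0.15733167355915784
[ 0.56961492 -0.03094774  0.04      ]
[0.51416775 0.00780425 0.0707    ]
[0.48942691 0.0823897  0.0707    ]
# [0.5705, -0.034, 0.03, 196, 0.03]
[{"tx": -0.0007, "ty": -0.0003, "tz": 0.0285}, {"tx": -0.0007, "ty": -0.0003, "tz": 0.0285, "rz": -0.001}, {"tx": -0.0007, "ty": -0.0002, "tz": 0.0286}, {"tx": -0.0007, "ty": -0.0003, "tz": 0.0285, "rz": -0.001}]
```

Request:
move_arm:
  commands:
    - {"tx": -0.002, "ty": 0, "tz": 0.035, "rx": 0, "ry": 0, "rz": 0, "fingers": 60}
    - {"tx": 0, "ty": 0, "tz": 0.035, "rx": 0, "ry": 0, "rz": 0, "fingers": 60}
    - {"tx": 0, "ty": 0, "tz": 0.025, "rx": 0, "ry": 0, "rz": 0, "fingers": 60}
    - {"tx": 0, "ty": 0, "tz": 0.015, "rx": 0, "ry": 0, "rz": 0, "fingers": 60}
    - {"tx": 0, "ty": 0, "tz": 0.007, "rx": 0, "ry": 0, "rz": 0, "fingers": 60}

```text
time: 12.27
eef_pos: [0.568, -0.0327, 0.0247]
tool_rot: [-0.002, -0.139, 0.99, 0.0]
ft_force: [-0.8, -0.3, -0.8]
gripper_width: 0.0512
gripper_force: 0.0
```

Request:
move_arm:
  commands:
    - {"tx": 0, "ty": 0, "tz": 0, "rx": 0, "ry": 0, "rz": 0, "fingers": 40}
    - {"tx": 0, "ty": 0, "tz": 0, "rx": 0, "ry": 0, "rz": 0, "fingers": 35}
    - {"tx": 0, "ty": 0, "tz": 0, "rx": 0, "ry": 0, "rz": 0, "fingers": 20}
    - {"tx": 0, "ty": 0, "tz": 0, "rx": 0, "ry": 0, "rz": 0, "fingers": 15}
    - {"tx": 0, "ty": 0, "tz": 0, "rx": 0, "ry": 0, "rz": 0, "fingers": 15}
  force: 40

```text
time: 12.68
eef_pos: [0.5705, -0.0323, 0.0282]
tool_rot: [0.001, -0.139, 0.99, -0.0]
ft_force: [0.9, -0.3, 3.4]
gripper_width: 0.0242
gripper_force: 43.8
```

Request:
move_arm:
  commands:
    - {"tx": 0, "ty": 0, "tz": -0.01, "rx": 0, "ry": 0, "rz": 0, "fingers": 15}
    - {"tx": 0, "ty": 0, "tz": -0.03, "rx": 0, "ry": 0, "rz": 0, "fingers": 15}
    - {"tx": 0, "ty": 0, "tz": -0.03, "rx": 0, "ry": 0, "rz": 0, "fingers": 15}

```text
time: 12.93
eef_pos: [0.5685, -0.0321, 0.0979]
tool_rot: [-0.001, -0.139, 0.99, 0.0]
ft_force: [0.7, -0.6, -0.4]
gripper_width: 0.0249
gripper_force: 43.3
```

Request:
move_arm:
  commands:
    - {"tx": 0.0087, "ty": -0.0304, "tz": 0, "rx": 0, "ry": 0, "rz": 0, "fingers": 15}
    - {"tx": 0.0087, "ty": -0.0304, "tz": 0, "rx": 0, "ry": 0, "rz": 0, "fingers": 15}
    - {"tx": 0.0087, "ty": -0.0304, "tz": 0, "rx": 0, "ry": 0, "rz": 0, "fingers": 15}
    - {"tx": 0.0087, "ty": -0.0304, "tz": 0, "rx": 0, "ry": 0, "rz": 0, "fingers": 15}
    - {"tx": 0.0087, "ty": -0.0304, "tz": 0, "rx": 0, "ry": 0, "rz": 0, "fingers": 15}

```text
time: 13.35
eef_pos: [0.5696, -0.1917, 0.0982]
tool_rot: [0.0, -0.139, 0.99, -0.0]
ft_force: [-0.1, 0.6, -1.8]
gripper_width: 0.0248
gripper_force: 43.3
```

Request:
move_arm:
  commands:
    - {"tx": 0, "ty": 0, "tz": 0.03, "rx": 0, "ry": 0, "rz": 0, "fingers": 15}
    - {"tx": 0, "ty": 0, "tz": 0.03, "rx": 0, "ry": 0, "rz": 0, "fingers": 15}
    - {"tx": 0, "ty": 0, "tz": 0.02, "rx": 0, "ry": 0, "rz": 0, "fingers": 15}
    - {"tx": 0, "ty": 0, "tz": 0.008, "rx": 0, "ry": 0, "rz": 0, "fingers": 15}
    - {"tx": 0, "ty": 0, "tz": 0.002, "rx": 0, "ry": 0, "rz": 0, "fingers": 15}

```text
time: 13.77
eef_pos: [0.5688, -0.19, 0.0063]
tool_rot: [-0.001, -0.139, 0.99, 0.0]
ft_force: [-0.2, 0.7, 0.4]
gripper_width: 0.0247
gripper_force: 43.3
```

Request:
move_arm:
  commands:
    - {"tx": 0, "ty": 0, "tz": 0.001, "rx": 0, "ry": 0, "rz": 0, "fingers": 15}
    - {"tx": 0, "ty": 0, "tz": 0, "rx": 0, "ry": 0, "rz": 0, "fingers": 15}

```text
time: 13.93
eef_pos: [0.5705, -0.1904, 0.0075]
tool_rot: [0.001, -0.139, 0.99, -0.0]
ft_force: [0.3, 0.1, -0.0]
gripper_width: 0.0248
gripper_force: 43.3
```

Request:
move_arm:
  commands:
    - {"tx": 0, "ty": 0, "tz": 0.0015, "rx": 0, "ry": 0, "rz": 0, "fingers": 15}
    - {"tx": 0, "ty": 0, "tz": 0.001, "rx": 0, "ry": 0, "rz": 0, "fingers": 15}
    - {"tx": 0, "ty": 0, "tz": 0, "rx": 0, "ry": 0, "rz": 0, "fingers": 15}

```text
time: 14.18
eef_pos: [0.5703, -0.1904, 0.0043]
tool_rot: [0.001, -0.139, 0.99, -0.0]
ft_force: [1.3, 0.4, 3.1]
gripper_width: 0.0248
gripper_force: 43.7
```

Request:
move_arm:
  commands:
    - {"tx": 0, "ty": 0, "tz": 0, "rx": 0, "ry": 0, "rz": 0, "fingers": 35}
    - {"tx": 0, "ty": 0, "tz": 0, "rx": 0, "ry": 0, "rz": 0, "fingers": 45}
    - {"tx": 0, "ty": 0, "tz": 0, "rx": 0, "ry": 0, "rz": 0, "fingers": 55}

```text
time: 14.43
eef_pos: [0.5696, -0.1903, 0.0036]
tool_rot: [-0.0, -0.139, 0.99, 0.0]
ft_force: [0.6, -0.4, 0.5]
gripper_width: 0.0469
gripper_force: 0.0
```

Request:
move_arm:
  commands:
    - {"tx": 0, "ty": 0, "tz": -0.015, "rx": 0, "ry": 0, "rz": 0, "fingers": 55}
    - {"tx": 0, "ty": 0, "tz": -0.03, "rx": 0, "ry": 0, "rz": 0, "fingers": 55}
    - {"tx": 0, "ty": 0, "tz": -0.04, "rx": 0, "ry": 0, "rz": 0, "fingers": 55}
    - {"tx": 0, "ty": 0, "tz": -0.04, "rx": 0, "ry": 0, "rz": 0, "fingers": 55}
    - {"tx": 0, "ty": 0, "tz": 0, "rx": 0, "ry": 0, "rz": 0, "fingers": 55}

```text
time: 14.85
eef_pos: [0.5727, -0.1914, 0.1363]
tool_rot: [0.004, -0.139, 0.99, -0.002]
ft_force: [1.9, -0.5, 0.3]
gripper_width: 0.0471
gripper_force: 0.0
```

```bash
python3 pl.py '[[0.507,0.007,0.13,192.5]]'
```

```text
# [0.507, 0.007, 0.13, 192.5]
[{"tx": 0.0014, "ty": 0.0348, "tz": 0.0008, "rx": -0.001, "ry": 0.001, "rz": 0.01}, {"tx": 0.0018, "ty": 0.0348, "tz": 0.0009, "rx": -0.001, "ry": 0.001, "rz": 0.01}, {"tx": 0.0021, "ty": 0.0348, "tz": 0.0009, "rx": -0.001, "ry": 0.002, "rz": 0.01}, {"tx": 0.0025, "ty": 0.0347, "tz": 0.001, "rx": -0.001, "ry": 0.001, "rz": 0.01}, {"tx": 0.0028, "ty": 0.0347, "tz": 0.001, "rx": -0.001, "ry": 0.002, "rz": 0.01}]
[{"tx": 0.0031, "ty": 0.0347, "tz": 0.001, "ry": 0.001, "rz": 0.011}]
```

Request:
move_arm:
  commands:
    - {"tx": 0.001, "ty": 0.0347, "tz": 0, "rx": 0, "ry": 0, "rz": 0.01, "fingers": 55}
    - {"tx": 0.0015, "ty": 0.0347, "tz": 0, "rx": 0, "ry": 0, "rz": 0.01, "fingers": 55}
    - {"tx": 0.002, "ty": 0.0347, "tz": 0, "rx": 0, "ry": 0, "rz": 0.01, "fingers": 55}
    - {"tx": 0.002, "ty": 0.0347, "tz": 0, "rx": 0, "ry": 0, "rz": 0.01, "fingers": 55}
    - {"tx": 0.0025, "ty": 0.0347, "tz": 0, "rx": 0, "ry": 0, "rz": 0.01, "fingers": 55}

```text
time: 15.27
eef_pos: [0.5157, -0.0236, 0.1285]
tool_rot: [0.0, -0.114, 0.993, 0.0]
ft_force: [0.8, 0.4, 0.7]
gripper_width: 0.0474
gripper_force: 0.0
```

Request:
move_arm:
  commands:
    - {"tx": 0.003, "ty": 0.0347, "tz": 0, "rx": 0, "ry": 0, "rz": 0.011, "fingers": 55}
    - {"tx": 0, "ty": 0, "tz": 0, "rx": 0, "ry": 0, "rz": 0, "fingers": 55}
    - {"tx": 0, "ty": 0, "tz": 0, "rx": 0, "ry": 0, "rz": 0, "fingers": 55}

```text
time: 15.52
eef_pos: [0.5053, 0.0096, 0.1287]
tool_rot: [0.0, -0.11, 0.994, -0.0]
ft_force: [0.4, -0.8, 0.4]
gripper_width: 0.0466
gripper_force: 0.0
```

```bash
python3 d.py pics/w6.png moving_rest fixed_rest brush
```

```text
15.5667 [0.50573768 0.00851834 0.12866228] [ 1.83525042e-04 -1.09587818e-01  9.93977092e-01 -1.30320350e-04]
moving_rest 0.75 [246.1 208.7] [0.5085 0.005 ]
fixed_rest 0.94 [370.5 209.5] [0.4894 0.0965]
brush 0.91 [ 53.6 162.8] [ 0.5225 -0.1906]
brush 0.51 [272.  207.3] [0.5181 0.0291]
```

View pics/w6.png

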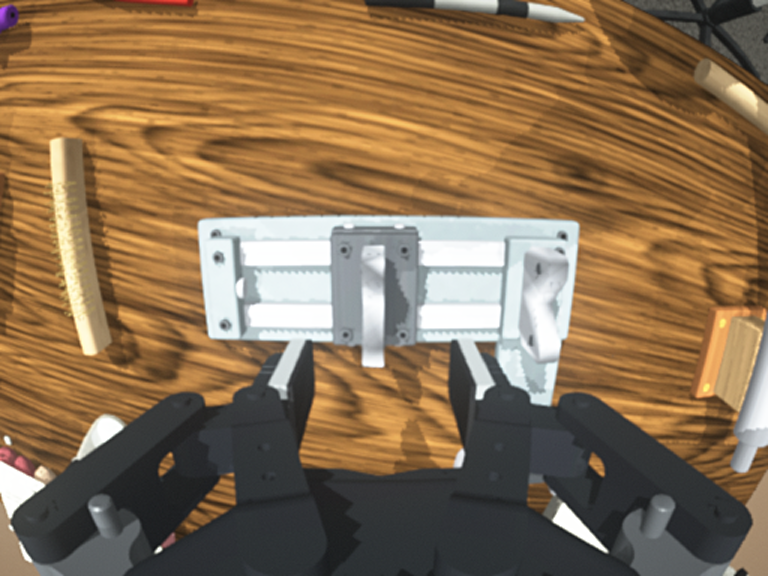

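The picture shows the brush flat on the desk at (75,245), bristles up. The moving rest's plate is at (372,300), between the open fingers.

Request:
move_arm:
  commands:
    - {"tx": 0, "ty": -0.003, "tz": 0.03, "rx": 0, "ry": 0, "rz": 0, "fingers": 55}
    - {"tx": 0, "ty": 0, "tz": 0.03, "rx": 0, "ry": 0, "rz": 0, "fingers": 55}
    - {"tx": 0, "ty": 0, "tz": 0.017, "rx": 0, "ry": 0, "rz": 0, "fingers": 55}
    - {"tx": 0, "ty": 0, "tz": 0.007, "rx": 0, "ry": 0, "rz": 0, "fingers": 55}
    - {"tx": 0, "ty": 0, "tz": 0, "rx": 0, "ry": 0, "rz": 0, "fingers": 40}
  force: 25

```text
time: 16.13
eef_pos: [0.5055, 0.0045, 0.0431]
tool_rot: [-0.001, -0.108, 0.994, 0.0]
ft_force: [-0.8, 0.2, -0.0]
gripper_width: 0.0361
gripper_force: 0.0
```

Request:
move_arm:
  commands:
    - {"tx": 0, "ty": 0, "tz": 0, "rx": 0, "ry": 0, "rz": 0, "fingers": 25}
    - {"tx": 0, "ty": 0, "tz": 0, "rx": 0, "ry": 0, "rz": 0, "fingers": 18}
    - {"tx": 0, "ty": 0, "tz": 0, "rx": 0, "ry": 0, "rz": 0, "fingers": 5}
    - {"tx": 0, "ty": 0, "tz": 0, "rx": 0, "ry": 0, "rz": 0, "fingers": 2}
    - {"tx": 0, "ty": 0, "tz": 0, "rx": 0, "ry": 0, "rz": 0, "fingers": 2}

```text
time: 16.55
eef_pos: [0.5073, 0.0052, 0.0458]
tool_rot: [0.001, -0.109, 0.994, -0.0]
ft_force: [-1.4, -0.8, 7.5]
gripper_width: 0.0095
gripper_force: 26.8
```

Request:
move_arm:
  commands:
    - {"tx": 0, "ty": -0.006, "tz": 0, "rx": 0, "ry": 0, "rz": 0, "fingers": 2}
    - {"tx": 0, "ty": -0.012, "tz": 0, "rx": 0, "ry": 0, "rz": 0, "fingers": 2}
    - {"tx": 0, "ty": -0.012, "tz": 0, "rx": 0, "ry": 0, "rz": 0, "fingers": 2}
    - {"tx": 0, "ty": -0.009, "tz": 0, "rx": 0, "ry": 0, "rz": 0, "fingers": 2}
    - {"tx": 0, "ty": -0.006, "tz": 0, "rx": 0, "ry": 0, "rz": 0, "fingers": 2}

```text
time: 16.97
eef_pos: [0.5171, -0.039, 0.0458]
tool_rot: [0.001, -0.109, 0.994, 0.0]
ft_force: [-2.5, 4.9, 7.8]
gripper_width: 0.0096
gripper_force: 27.0
```

Request:
move_arm:
  commands:
    - {"tx": 0, "ty": -0.002, "tz": 0, "rx": 0, "ry": 0, "rz": 0, "fingers": 2}
    - {"tx": 0, "ty": 0, "tz": 0, "rx": 0, "ry": 0, "rz": 0, "fingers": 2}

```text
time: 17.13
eef_pos: [0.5176, -0.0412, 0.0458]
tool_rot: [0.001, -0.109, 0.994, -0.0]
ft_force: [-0.6, -2.3, 5.9]
gripper_width: 0.0097
gripper_force: 26.7
```

Request:
move_arm:
  commands:
    - {"tx": 0, "ty": -0.0015, "tz": 0, "rx": 0, "ry": 0, "rz": 0, "fingers": 2}
    - {"tx": 0, "ty": 0, "tz": 0, "rx": 0, "ry": 0, "rz": 0, "fingers": 2}

```text
time: 17.3
eef_pos: [0.5178, -0.0421, 0.0458]
tool_rot: [0.001, -0.109, 0.994, -0.0]
ft_force: [-1.5, 0.6, 6.8]
gripper_width: 0.0096
gripper_force: 26.8
```

Request:
move_arm:
  commands:
    - {"tx": 0, "ty": -0.0015, "tz": 0, "rx": 0, "ry": 0, "rz": 0, "fingers": 2}
    - {"tx": 0, "ty": 0, "tz": 0, "rx": 0, "ry": 0, "rz": 0, "fingers": 2}

```text
time: 17.47
eef_pos: [0.5181, -0.0434, 0.0458]
tool_rot: [0.001, -0.109, 0.994, 0.0]
ft_force: [-1.5, 2.2, 6.6]
gripper_width: 0.0096
gripper_force: 26.9
```

Request:
move_arm:
  commands:
    - {"tx": 0, "ty": -0.0015, "tz": 0, "rx": 0, "ry": 0, "rz": 0, "fingers": 2}
    - {"tx": 0, "ty": 0, "tz": 0, "rx": 0, "ry": 0, "rz": 0, "fingers": 2}

```text
time: 17.63
eef_pos: [0.5182, -0.044, 0.0458]
tool_rot: [0.001, -0.109, 0.994, 0.001]
ft_force: [-3.3, 10.3, 9.7]
gripper_width: 0.0093
gripper_force: 27.2
```

Request:
move_arm:
  commands:
    - {"tx": 0, "ty": -0.001, "tz": 0, "rx": 0, "ry": 0, "rz": 0, "fingers": 2}
    - {"tx": 0, "ty": 0, "tz": 0, "rx": 0, "ry": 0, "rz": 0, "fingers": 2}

```text
time: 17.8
eef_pos: [0.5182, -0.0441, 0.0458]
tool_rot: [0.001, -0.109, 0.994, 0.002]
ft_force: [-5.2, 16.8, 12.1]
gripper_width: 0.0094
gripper_force: 27.5
```

Request:
move_arm:
  commands:
    - {"tx": 0, "ty": 0, "tz": 0, "rx": 0, "ry": 0, "rz": 0, "fingers": 20}
    - {"tx": 0, "ty": 0.001, "tz": 0, "rx": 0, "ry": 0, "rz": 0, "fingers": 30}
    - {"tx": 0, "ty": 0.001, "tz": 0, "rx": 0, "ry": 0, "rz": 0, "fingers": 35}

```text
time: 18.05
eef_pos: [0.5176, -0.0441, 0.045]
tool_rot: [0.0, -0.109, 0.994, -0.0]
ft_force: [0.5, -0.4, 0.0]
gripper_width: 0.0298
gripper_force: 0.0
```

Request:
move_arm:
  commands:
    - {"tx": 0, "ty": 0, "tz": -0.02, "rx": 0, "ry": 0, "rz": 0, "fingers": 35}
    - {"tx": 0, "ty": 0, "tz": -0.035, "rx": 0, "ry": 0, "rz": 0, "fingers": 35}
    - {"tx": 0, "ty": 0, "tz": -0.035, "rx": 0, "ry": 0, "rz": 0, "fingers": 45}
    - {"tx": 0, "ty": 0, "tz": -0.035, "rx": 0, "ry": 0, "rz": 0, "fingers": 60}
    - {"tx": 0, "ty": 0, "tz": 0, "rx": 0, "ry": 0, "rz": 0, "fingers": 65}

```text
time: 18.47
eef_pos: [0.52, -0.0443, 0.1761]
tool_rot: [0.004, -0.109, 0.994, -0.001]
ft_force: [1.0, -1.2, 0.7]
gripper_width: 0.0552
gripper_force: 0.0
```

```bash
python3 pl.py '[[0.497,0.31,0.2,187]]'
```

```text
# [0.497, 0.31, 0.2, 187]
[{"tx": -0.006, "ty": 0.039, "tz": -0.0027, "ry": 0.001, "rz": 0.011}, {"tx": -0.0056, "ty": 0.039, "tz": -0.0027, "ry": 0.001, "rz": 0.011}, {"tx": -0.0052, "ty": 0.0391, "tz": -0.0027, "ry": 0.001, "rz": 0.011}, {"tx": -0.0048, "ty": 0.0392, "tz": -0.0027, "ry": 0.001, "rz": 0.01}, {"tx": -0.0043, "ty": 0.0392, "tz": -0.0028, "ry": 0.001, "rz": 0.011}]
[{"tx": -0.0039, "ty": 0.0392, "tz": -0.0027, "rx": -0.001, "ry": 0.001, "rz": 0.01}, {"tx": -0.0035, "ty": 0.0393, "tz": -0.0027, "ry": 0.001, "rz": 0.011}, {"tx": -0.0031, "ty": 0.0393, "tz": -0.0027, "rx": -0.001, "ry": 0.001, "rz": 0.01}, {"tx": -0.0027, "ty": 0.0394, "tz": -0.0028, "rz": 0.011}]
```

Request:
move_arm:
  commands:
    - {"tx": -0.006, "ty": 0.039, "tz": -0.003, "rx": 0, "ry": 0, "rz": 0.011, "fingers": 70}
    - {"tx": -0.0055, "ty": 0.039, "tz": -0.003, "rx": 0, "ry": 0, "rz": 0.011, "fingers": 70}
    - {"tx": -0.005, "ty": 0.039, "tz": -0.003, "rx": 0, "ry": 0, "rz": 0.011, "fingers": 70}
    - {"tx": -0.005, "ty": 0.039, "tz": -0.003, "rx": 0, "ry": 0, "rz": 0.01, "fingers": 70}
    - {"tx": -0.0045, "ty": 0.039, "tz": -0.003, "rx": 0, "ry": 0, "rz": 0.011, "fingers": 70}

```text
time: 18.88
eef_pos: [0.5043, 0.154, 0.185]
tool_rot: [0.0, -0.081, 0.997, -0.0]
ft_force: [1.0, -0.3, 0.2]
gripper_width: 0.0596
gripper_force: 0.0
```

Request:
move_arm:
  commands:
    - {"tx": -0.004, "ty": 0.039, "tz": -0.003, "rx": 0, "ry": 0, "rz": 0.01, "fingers": 70}
    - {"tx": -0.0035, "ty": 0.039, "tz": -0.003, "rx": 0, "ry": 0, "rz": 0.011, "fingers": 70}
    - {"tx": -0.003, "ty": 0.039, "tz": -0.003, "rx": 0, "ry": 0, "rz": 0.01, "fingers": 70}
    - {"tx": -0.0025, "ty": 0.039, "tz": -0.003, "rx": 0, "ry": 0, "rz": 0.011, "fingers": 70}
    - {"tx": 0, "ty": 0, "tz": 0, "rx": 0, "ry": 0, "rz": 0, "fingers": 70}

```text
time: 19.3
eef_pos: [0.4936, 0.3144, 0.1966]
tool_rot: [0.0, -0.063, 0.998, 0.001]
ft_force: [1.3, 0.6, -0.9]
gripper_width: 0.0596
gripper_force: 0.0
```

Request:
move_arm:
  commands:
    - {"tx": 0, "ty": 0, "tz": 0, "rx": 0, "ry": 0, "rz": 0, "fingers": 70}

```text
time: 19.38
eef_pos: [0.494, 0.3103, 0.1963]
tool_rot: [0.0, -0.063, 0.998, -0.0]
ft_force: [0.1, -0.7, 0.2]
gripper_width: 0.0602
gripper_force: 0.0
```

```bash
python3 d.py pics/w7.png plain_roll saddle_plain moving_rest; python3 -c "
import cv2;a=cv2.imread('pics/w7.png');cv2.imwrite('pics/w7c.png',cv2.resize(a[100:450,200:560],(720,600+100))[:600])"
```

```text
19.4333 [0.49424603 0.30894193 0.19628811] [-5.89361444e-05 -6.17668155e-02  9.98090582e-01 -2.17407139e-04]
plain_roll 0.73 [247.2 184.9] [0.4992 0.3049]
saddle_plain 0.42 [247.9 182.3] [0.5111 0.3059]
```

View pics/w7c.png

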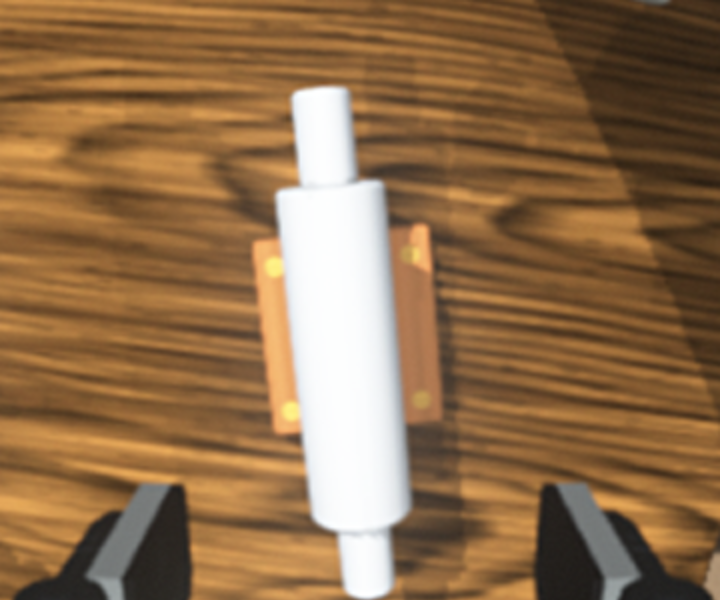

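```bash
python3 - <<'E'
from h import *
import pickle;w=pickle.load(open("w.pkl","rb"))
g=lambda a,z:atz(w,(np.array([200,100])+np.array(a)/2)/1.5,z)
A,B=g((325,135),.0596),g((366,565),.0596);print(A,B,np.degrees(np.arctan2(*(B-A)[1::-1])))
for n,P,Q,z in [("necks",(321,88),(369,598),.0596),("barrel",(331,184),(362,531),.0596)]:
    a,b=g(P,z),g(Q,z);print(n,a,b,(a+b)/2,np.linalg.norm(a-b))
E
python3 pl.py '[[0.499,0.306,0.1,190]]'
```

```text
[0.43004533 0.29122044 0.0596    ] [0.57370034 0.32233528 0.0596    ] 12.221153643341845
necks [0.41554443 0.28818739 0.0596    ] [0.58691461 0.32510962 0.0596    ] [0.50122952 0.3066485  0.0596    ] 0.17530256625113935
barrel [0.4450937  0.29493871 0.0596    ] [0.56065179 0.31927141 0.0596    ] [0.50287274 0.30710506 0.0596    ] 0.11809213737275996
# [0.499, 0.306, 0.1, 190]
[{"tx": -0.0014, "ty": -0.0006, "tz": 0.0322, "rz": -0.018}, {"tx": -0.0014, "ty": -0.0007, "tz": 0.0322, "rz": -0.018}, {"tx": -0.0013, "ty": -0.0007, "tz": 0.0322, "rz": -0.018}]
```

Request:
move_arm:
  commands:
    - {"tx": -0.005, "ty": -0.0035, "tz": 0.02, "rx": 0, "ry": 0, "rz": -0.03, "fingers": 70}
    - {"tx": 0, "ty": 0, "tz": 0.03, "rx": 0, "ry": 0, "rz": -0.03, "fingers": 70}
    - {"tx": 0, "ty": 0, "tz": 0.03, "rx": 0, "ry": 0, "rz": -0.029, "fingers": 70}
    - {"tx": 0, "ty": 0, "tz": 0.02, "rx": 0, "ry": 0, "rz": 0, "fingers": 70}
    - {"tx": 0, "ty": 0, "tz": 0, "rx": 0, "ry": 0, "rz": 0, "fingers": 70}

```text
time: 20.0
eef_pos: [0.4981, 0.3032, 0.0927]
tool_rot: [-0.003, -0.105, 0.995, -0.001]
ft_force: [-0.9, -0.5, -0.5]
gripper_width: 0.0599
gripper_force: 0.0
```

Request:
move_arm:
  commands:
    - {"tx": 0, "ty": 0, "tz": 0, "rx": 0, "ry": 0, "rz": 0, "fingers": 70}

```text
time: 20.08
eef_pos: [0.4996, 0.3045, 0.0965]
tool_rot: [-0.001, -0.105, 0.995, -0.0]
ft_force: [0.7, -0.8, 0.6]
gripper_width: 0.0597
gripper_force: 0.0
```

```bash
python3 d.py pics/w8.png plain_roll; python3 pl.py '[[0.4995,0.306,0.047,192.2,0.02]]'
```

```text
20.1333 [0.50037902 0.30519474 0.09770177] [ 3.55138859e-04 -1.04741748e-01  9.94499379e-01  1.62012891e-04]
plain_roll 0.94 [255.3 215.5] [0.499  0.3056]
# [0.4995, 0.306, 0.047, 192.2, 0.02]
[{"tx": 0.0004, "ty": 0.0002, "tz": 0.0171, "ry": 0.001, "rz": -0.001}, {"tx": 0.0004, "ty": 0.0002, "tz": 0.0171, "ry": 0.001, "rz": -0.001}, {"tx": 0.0005, "ty": 0.0002, "tz": 0.0171, "rx": 0.001, "rz": -0.001}]
```

Request:
move_arm:
  commands:
    - {"tx": 0.001, "ty": 0.0005, "tz": 0.02, "rx": 0, "ry": 0, "rz": -0.003, "fingers": 70}
    - {"tx": 0, "ty": 0, "tz": 0.017, "rx": 0, "ry": 0, "rz": 0, "fingers": 70}
    - {"tx": 0, "ty": 0, "tz": 0.01, "rx": 0, "ry": 0, "rz": 0, "fingers": 70}
    - {"tx": 0, "ty": 0, "tz": 0.003, "rx": 0, "ry": 0, "rz": 0, "fingers": 60}
    - {"tx": 0, "ty": 0, "tz": 0, "rx": 0, "ry": 0, "rz": 0, "fingers": 46}
  force: 70

```text
time: 20.6
eef_pos: [0.4989, 0.306, 0.0469]
tool_rot: [0.0, -0.107, 0.994, 0.0]
ft_force: [-0.5, -0.3, -0.1]
gripper_width: 0.0406
gripper_force: 0.0
```

Request:
move_arm:
  commands:
    - {"tx": 0, "ty": 0, "tz": 0, "rx": 0, "ry": 0, "rz": 0, "fingers": 43}
    - {"tx": 0, "ty": 0, "tz": 0, "rx": 0, "ry": 0, "rz": 0, "fingers": 43}

```text
time: 20.77
eef_pos: [0.4994, 0.3063, 0.0477]
tool_rot: [0.001, -0.107, 0.994, 0.0]
ft_force: [0.5, -0.1, -0.0]
gripper_width: 0.0366
gripper_force: 0.0
```

Request:
move_arm:
  commands:
    - {"tx": 0, "ty": 0, "tz": 0, "rx": 0, "ry": 0, "rz": 0, "fingers": 25}
    - {"tx": 0, "ty": 0, "tz": 0, "rx": 0, "ry": 0, "rz": 0, "fingers": 25}
    - {"tx": 0, "ty": 0, "tz": 0, "rx": 0, "ry": 0, "rz": 0, "fingers": 25}

```text
time: 21.02
eef_pos: [0.4996, 0.3058, 0.0481]
tool_rot: [0.001, -0.107, 0.994, -0.0]
ft_force: [-2.0, -5.2, 11.6]
gripper_width: 0.0324
gripper_force: 68.5
```

Request:
move_arm:
  commands:
    - {"tx": 0, "ty": 0, "tz": -0.01, "rx": 0, "ry": 0, "rz": 0, "fingers": 25}
    - {"tx": 0, "ty": 0, "tz": -0.025, "rx": 0, "ry": 0, "rz": 0, "fingers": 25}
    - {"tx": 0, "ty": 0, "tz": -0.035, "rx": 0, "ry": 0, "rz": 0, "fingers": 25}
    - {"tx": 0, "ty": 0, "tz": -0.035, "rx": 0, "ry": 0, "rz": 0, "fingers": 25}
    - {"tx": 0, "ty": 0, "tz": 0, "rx": 0, "ry": 0, "rz": 0, "fingers": 25}

```text
time: 21.43
eef_pos: [0.501, 0.3075, 0.1588]
tool_rot: [0.004, -0.107, 0.994, 0.002]
ft_force: [1.7, 1.6, -6.3]
gripper_width: 0.0313
gripper_force: 71.9
```

```bash
python3 pl.py '[[0.5034,0.0243,0.16,102.4]]'
```

```text
# [0.5034, 0.0243, 0.16, 102.4]
[{"tx": 0.0041, "ty": -0.0198, "tz": -0.0002, "rx": 0.001, "rz": 0.112}, {"tx": 0.0019, "ty": -0.0201, "tz": -0.0002, "rx": 0.001, "rz": 0.112}, {"tx": -0.0004, "ty": -0.0202, "tz": -0.0001, "rx": 0.001, "rz": 0.112}, {"tx": -0.0026, "ty": -0.0201, "tz": -0.0001, "rx": 0.001, "rz": 0.112}, {"tx": -0.0049, "ty": -0.0196, "tz": -0.0001, "rx": 0.001, "rz": 0.112}]
[{"tx": -0.007, "ty": -0.019, "tz": -0.0001, "rx": 0.001, "ry": 0.001, "rz": 0.112}, {"tx": -0.0091, "ty": -0.0181, "tz": -0.0001, "rx": 0.001, "ry": 0.001, "rz": 0.112}, {"tx": -0.0111, "ty": -0.0169, "tz": -0.0001, "rz": 0.112}, {"tx": -0.0129, "ty": -0.0156, "rx": 0.001, "ry": 0.001, "rz": 0.112}, {"tx": -0.0145, "ty": -0.0141, "tz": -0.0001, "rz": 0.112}]
[{"tx": -0.016, "ty": -0.0124, "rx": 0.001, "ry": 0.001, "rz": 0.112}, {"tx": -0.0173, "ty": -0.0105, "tz": -0.0001, "rz": 0.112}, {"tx": -0.0184, "ty": -0.0085, "rx": 0.001, "ry": 0.001, "rz": 0.112}, {"tx": -0.0191, "ty": -0.0063, "tz": -0.0001, "rz": 0.113}]
```

Request:
move_arm:
  commands:
    - {"tx": 0.004, "ty": -0.02, "tz": 0, "rx": 0, "ry": 0, "rz": 0.112, "fingers": 25}
    - {"tx": 0.002, "ty": -0.02, "tz": 0, "rx": 0, "ry": 0, "rz": 0.112, "fingers": 25}
    - {"tx": 0, "ty": -0.02, "tz": 0, "rx": 0, "ry": 0, "rz": 0.112, "fingers": 25}
    - {"tx": -0.0025, "ty": -0.02, "tz": 0, "rx": 0, "ry": 0, "rz": 0.112, "fingers": 25}
    - {"tx": -0.005, "ty": -0.0195, "tz": 0, "rx": 0, "ry": 0, "rz": 0.112, "fingers": 25}

```text
time: 21.85
eef_pos: [0.4987, 0.2042, 0.1512]
tool_rot: [-0.0, 0.175, 0.985, -0.0]
ft_force: [0.8, -0.1, -8.5]
gripper_width: 0.0317
gripper_force: 71.8
```

Request:
move_arm:
  commands:
    - {"tx": -0.007, "ty": -0.019, "tz": 0, "rx": 0, "ry": 0, "rz": 0.112, "fingers": 25}
    - {"tx": -0.009, "ty": -0.018, "tz": 0, "rx": 0, "ry": 0, "rz": 0.112, "fingers": 25}
    - {"tx": -0.011, "ty": -0.017, "tz": 0, "rx": 0, "ry": 0, "rz": 0.112, "fingers": 25}
    - {"tx": -0.013, "ty": -0.0155, "tz": 0, "rx": 0, "ry": 0, "rz": 0.112, "fingers": 25}
    - {"tx": -0.0145, "ty": -0.014, "tz": 0, "rx": 0, "ry": 0, "rz": 0.112, "fingers": 25}

```text
time: 22.27
eef_pos: [0.4996, 0.1032, 0.1513]
tool_rot: [-0.0, 0.44, 0.898, -0.0]
ft_force: [0.2, -0.4, -8.9]
gripper_width: 0.0317
gripper_force: 71.9
```

Request:
move_arm:
  commands:
    - {"tx": -0.016, "ty": -0.0125, "tz": 0, "rx": 0, "ry": 0, "rz": 0.112, "fingers": 25}
    - {"tx": -0.0175, "ty": -0.0105, "tz": 0, "rx": 0, "ry": 0, "rz": 0.112, "fingers": 25}
    - {"tx": -0.0185, "ty": -0.0085, "tz": 0, "rx": 0, "ry": 0, "rz": 0.112, "fingers": 25}
    - {"tx": -0.019, "ty": -0.0065, "tz": 0, "rx": 0, "ry": 0, "rz": 0.113, "fingers": 25}
    - {"tx": 0, "ty": 0, "tz": 0, "rx": 0, "ry": 0, "rz": 0, "fingers": 25}

```text
time: 22.68
eef_pos: [0.5002, 0.0202, 0.1513]
tool_rot: [0.0, 0.631, 0.776, -0.001]
ft_force: [-0.6, -0.3, -7.7]
gripper_width: 0.0321
gripper_force: 71.8
```

Request:
move_arm:
  commands:
    - {"tx": 0, "ty": 0, "tz": 0, "rx": 0, "ry": 0, "rz": 0, "fingers": 25}
    - {"tx": 0, "ty": 0, "tz": 0, "rx": 0, "ry": 0, "rz": 0, "fingers": 25}

```text
time: 22.85
eef_pos: [0.5004, 0.0232, 0.1514]
tool_rot: [-0.0, 0.626, 0.78, -0.0]
ft_force: [-0.2, -0.1, -8.6]
gripper_width: 0.0315
gripper_force: 71.8
```

```bash
python3 d.py pics/w9.png plain_roll fixed_rest moving_rest grooved_roll;  python3 pl.py '[[0.5034,0.0243,0.07,102.4,0.03]]'
```

```text
22.9 [0.50051019 0.02350877 0.15140111] [-2.31268271e-04  6.26198093e-01  7.79663963e-01 -1.01833521e-05]
plain_roll 0.68 [253.5 249.2] [ 0.5112 -0.0261]
# [0.5034, 0.0243, 0.07, 102.4, 0.03]
[{"ty": 0.001, "tz": 0.0272}, {"ty": 0.0009, "tz": 0.0271}, {"tx": 0.0001, "ty": 0.001, "tz": 0.0272, "rz": 0.001}]
```

Request:
move_arm:
  commands:
    - {"tx": 0, "ty": 0.003, "tz": 0.025, "rx": 0, "ry": 0, "rz": 0, "fingers": 25}
    - {"tx": 0, "ty": 0, "tz": 0.025, "rx": 0, "ry": 0, "rz": 0, "fingers": 25}
    - {"tx": 0, "ty": 0, "tz": 0.02, "rx": 0, "ry": 0, "rz": 0, "fingers": 25}
    - {"tx": 0, "ty": 0, "tz": 0.01, "rx": 0, "ry": 0, "rz": 0, "fingers": 25}
    - {"tx": 0, "ty": 0, "tz": 0.004, "rx": 0, "ry": 0, "rz": 0, "fingers": 25}

```text
time: 23.52
eef_pos: [0.5026, 0.0239, 0.0661]
tool_rot: [-0.001, 0.627, 0.779, -0.001]
ft_force: [-0.5, -0.1, -8.6]
gripper_width: 0.0317
gripper_force: 71.6
```

Request:
move_arm:
  commands:
    - {"tx": 0, "ty": 0, "tz": 0, "rx": 0, "ry": 0, "rz": 0, "fingers": 25}
    - {"tx": 0, "ty": 0, "tz": 0, "rx": 0, "ry": 0, "rz": 0, "fingers": 25}
    - {"tx": 0, "ty": 0, "tz": 0, "rx": 0, "ry": 0, "rz": 0, "fingers": 25}

```text
time: 23.77
eef_pos: [0.5045, 0.0238, 0.0687]
tool_rot: [0.001, 0.627, 0.779, 0.001]
ft_force: [0.4, 0.7, -8.1]
gripper_width: 0.0318
gripper_force: 71.6
```

```bash
python3 d.py pics/w10.png fixed_rest; python3 -c "
import cv2;a=cv2.imread('pics/w10.png');cv2.imwrite('pics/w10c.png',a[100:500,150:650])"
```

```text
23.8167 [0.50444705 0.02375073 0.06863371] [7.02723072e-04 6.26757778e-01 7.79213598e-01 6.01537936e-04]
```

View pics/w10c.png

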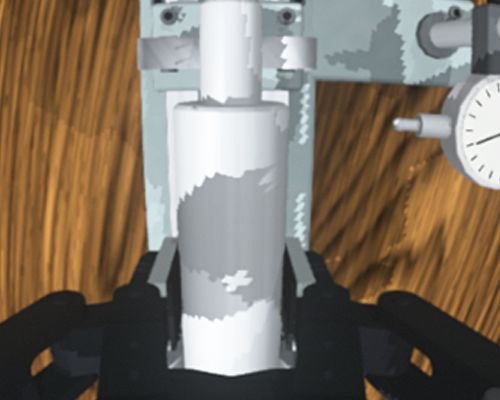

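That was the tenth picture. It shows the neck at crop column 230 over the middle of the fixed rest, whose plate spans columns 140-318, with the shoulder clear of it. Next I lower the roll gently.

Request:
move_arm:
  commands:
    - {"tx": 0, "ty": -0.0005, "tz": 0.004, "rx": 0, "ry": 0, "rz": 0, "fingers": 25}
    - {"tx": 0, "ty": 0, "tz": 0.0025, "rx": 0, "ry": 0, "rz": 0, "fingers": 25}
    - {"tx": 0, "ty": 0, "tz": 0.001, "rx": 0, "ry": 0, "rz": 0, "fingers": 25}
    - {"tx": 0, "ty": 0, "tz": 0, "rx": 0, "ry": 0, "rz": 0, "fingers": 25}

```text
time: 24.2
eef_pos: [0.503, 0.0236, 0.0597]
tool_rot: [-0.0, 0.627, 0.779, -0.0]
ft_force: [-0.3, 0.2, -8.7]
gripper_width: 0.0319
gripper_force: 72.0
```

Request:
move_arm:
  commands:
    - {"tx": 0, "ty": 0, "tz": 0.001, "rx": 0, "ry": 0, "rz": 0, "fingers": 25}
    - {"tx": 0, "ty": 0, "tz": 0, "rx": 0, "ry": 0, "rz": 0, "fingers": 25}

```text
time: 24.37
eef_pos: [0.5032, 0.0236, 0.0592]
tool_rot: [0.0, 0.627, 0.779, 0.0]
ft_force: [-0.1, -0.4, -4.6]
gripper_width: 0.0316
gripper_force: 72.6
```

Request:
move_arm:
  commands:
    - {"tx": 0, "ty": 0, "tz": 0.001, "rx": 0, "ry": 0, "rz": 0, "fingers": 25}
    - {"tx": 0, "ty": 0, "tz": 0, "rx": 0, "ry": 0, "rz": 0, "fingers": 25}

```text
time: 24.53
eef_pos: [0.5034, 0.0236, 0.0589]
tool_rot: [0.0, 0.627, 0.779, 0.0]
ft_force: [-6.6, 0.0, 12.0]
gripper_width: 0.0323
gripper_force: 74.4
```

Request:
move_arm:
  commands:
    - {"tx": 0, "ty": 0, "tz": 0, "rx": 0, "ry": 0, "rz": 0, "fingers": 41}
    - {"tx": 0, "ty": 0, "tz": 0, "rx": 0, "ry": 0, "rz": 0, "fingers": 45}
    - {"tx": 0, "ty": 0, "tz": 0, "rx": 0, "ry": 0, "rz": 0, "fingers": 50}
    - {"tx": 0, "ty": 0, "tz": 0, "rx": 0, "ry": 0, "rz": 0, "fingers": 58}
    - {"tx": 0, "ty": 0, "tz": 0, "rx": 0, "ry": 0, "rz": 0, "fingers": 60}

```text
time: 24.95
eef_pos: [0.5033, 0.0236, 0.0581]
tool_rot: [0.0, 0.627, 0.779, 0.0]
ft_force: [-0.8, -0.3, 0.7]
gripper_width: 0.0511
gripper_force: 0.0
```

Request:
move_arm:
  commands:
    - {"tx": 0, "ty": 0, "tz": -0.01, "rx": 0, "ry": 0, "rz": 0, "fingers": 60}
    - {"tx": 0, "ty": 0, "tz": -0.03, "rx": 0, "ry": 0, "rz": 0, "fingers": 60}
    - {"tx": 0, "ty": 0, "tz": -0.04, "rx": 0, "ry": 0, "rz": 0, "fingers": 60}
    - {"tx": 0, "ty": 0, "tz": -0.04, "rx": 0, "ry": 0, "rz": 0, "fingers": 60}
    - {"tx": 0, "ty": 0, "tz": -0.04, "rx": 0, "ry": 0, "rz": 0, "fingers": 60}

```text
time: 25.37
eef_pos: [0.5025, 0.0235, 0.2207]
tool_rot: [0.0, 0.627, 0.779, 0.0]
ft_force: [2.4, -0.3, 0.8]
gripper_width: 0.0514
gripper_force: 0.0
```

Request:
move_arm:
  commands:
    - {"tx": 0, "ty": 0, "tz": 0, "rx": 0, "ry": 0, "rz": 0, "fingers": 60}
    - {"tx": 0, "ty": 0, "tz": 0, "rx": 0, "ry": 0, "rz": 0, "fingers": 60}

```text
time: 25.53
eef_pos: [0.5044, 0.0236, 0.2208]
tool_rot: [0.002, 0.627, 0.779, 0.002]
ft_force: [0.3, -0.1, -0.8]
gripper_width: 0.0512
gripper_force: 0.0
```

```bash
python3 d.py pics/w11.png plain_roll fixed_rest moving_rest brush grooved_roll gauge; python3 - <<'E'
from h import *
import pickle
# plain roll: bright-metal outline in the wrist picture, and grooved roll in the top one
t=cam("top")
for q,z in [("grooved_roll",.0596),("plain_roll",.0707),("brush",0),("bottle",0),("block",0),("cutters",0)]:
    for r in finder.spot_point(q,t)[:2]: print("top",q,round(r["score"],2),np.round(r["location"],1),np.round(atz(t,r["location"],z),4))
E
```

```text
25.5833 [0.50348194 0.02362021 0.21898644] [6.35675497e-04 6.26783735e-01 7.79192785e-01 5.91499511e-04]
plain_roll 0.85 [251.  175.6] [0.5025 0.0232]
fixed_rest 0.89 [251.  106.7] [0.4873 0.0929]
moving_rest 0.89 [252.1 242. ] [ 0.5187 -0.0458]
brush 0.58 [233.2 313.7] [ 0.5215 -0.1856]
brush 0.19 [426.   41.2] [0.6833 0.2381]
grooved_roll 0.55 [131.9 365. ] [ 0.3851 -0.2992]
gauge 0.76 [304.6 129.1] [0.5437 0.0832]
top grooved_roll 0.93 [379.3 237.8] [ 0.3762 -0.3497  0.0596]
top grooved_roll 0.76 [374.8 186.1] [ 0.5178 -0.3402  0.0596]
top brush 0.86 [323.3 188.1] [ 0.5185 -0.2068  0.    ]
top bottle 0.71 [314.7 134.1] [ 0.6798 -0.181   0.    ]
top block 0.73 [171.3 126.1] [0.6913 0.2435 0.    ]
top cutters 0.54 [325.5 253.3] [ 0.3324 -0.2133  0.    ]
```

The plain roll reads at (0.5025, 0.0232), its seat to within 2 mm. The rests are about 140 mm apart, the grooved roll is in the saddle, the brush is flat on the desk and the bystanders have not moved. The arm is clear, so I hand the job in.

```bash
python3 -c "
from plant import workorder
print(workorder.job_done())"
```

```text
the job is handed in; nothing more can be done
None
```

I handed the job in at about 26 s of the 72 s allowed, and the hand-in gave no verdict: the grooved roll is in the empty saddle, the brush lies flat with bristles up, the carriage is home against the stop, and the plain roll lies across both V-rests.

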